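# Park the grinder jars behind the child-proof door

## Robot

A 6-joint arm with a two-finger parallel gripper is mounted at the origin on the work surface. World frame = base frame: x ahead of the robot, y to its left, z up, the work surface at z = 0. Lengths are in mm, angles in rad, forces in N, time in s.
With the tool pointing down it reaches from about 250 to 775 mm from the base axis. Payload 4 kg.
Tool frame: the origin (TCP) lies between the finger pads; the fingertips stand 11 mm ahead of it and the grasp point (between the pads) lies 8 mm behind it; z points along the fingers, y is the line along which they close (so a half turn about z gives the same grasp; the last joint's range is limited). The gripper opens to 85 mm and grips with 20 to 120 N. Pads are 22 mm wide; open, the fingers measure 114 mm over their backs; the gripper's body (76 mm by 85 mm) begins 54 mm behind the grasp point. The pads swing forward as they close: fully open they stand 13 mm farther back than shut.
Start: joints at [-1.246, 0.087, 1.371, -0, 1.684, -0.103], TCP at [228.177, -500.451, 242.341] pointing down, gripper open.
Joint ranges: [-3.1, 3.1], [-0.76, 2.03], [0.27, 2.55], [-1.08, 4.22], [0.17, 2.65], [-2.57, 2.57]. Speed limits (rad/s): [2.79, 2.79, 3.14, 3.14, 3.14, 3.14].

## Interface

Orientations are given as a 3x3 rotation matrix whose columns are the frame's x, y, z axes.
In Python, from bench import arm gives the robot as it stands.
- The arm moves only by the tool play_rows, never from a script. Its argument "deltas" is a list of rows, each an object of numbers: "dx", "dy", "dz": the shift along the world's x, y, z in mm; "ax", "ay", "az": the turn, a rotation vector about the world's x, y, z in rad; "gripper": the opening, from 0 (shut) to 1 (fully open). A call has 1 to 12 rows; each row shifts and turns the commanded pose from where the row before left it; what a row does not reach is not made up. A row lasts 1/12 s, in which the tool goes at most 41.7 mm and 7.16 degrees, less where a joint would pass 70% of its speed; a pose out of reach is approached as far as the arm can. A call with a gripper value outside its range is refused whole. The fingers move at their own pace and stop on an object; the grip force is fixed at half the most. Time passes only in rows, so rows that do not move let the fingers close. It gives the time, the measured TCP pose, the force, the opening and the grip force at its end, in the units of the state.
- arm.get_state(): the state, without advancing time (a new reading comes with each control period).
- arm.camera(name): name is "side" or "top" or "wrist"; returns a dict with "image" (420x560x3 uint8, red, green, blue), "z_map" (420x560 float32, mm along the optical axis (not along the pixel's ray), 0 where there is no reading), "fov_y" (degrees; the focal length in pixels is half the picture's height over the tangent of half this angle, whatever the lens; pixels are square), "cx", "cy" (the principal point, pixels), "k1" (the pictures are not rectified: a ray, as slopes to the right and down, at radius r is drawn at 1 + k1 r^2 times it, then the intrinsics apply), "camera_from_world" (4x4, takes a point from world to camera coordinates). Camera axes: x right, y up, looking along -z (the intrinsics and any distortion apply to the point x, -y, -z); pixel columns grow to the right and rows downward; lengths in mm; the calibration is good to about 2 mm. A picture is of the moment at which its call begins.
- arm.close_job(): hands the job in; it is judged then, once.
Trained networks look in a picture, given as the dict that the camera call returned (one of the last four; its "shot" number tells which), for a name from the list of things; names that differ only in an ending like _2 or _b are one class to them, and where a whole thing is asked for, a point or a joint stands for the part that bears it (a point fixed in the world has none). Each returns a list of dicts, best first, with "score" (0 to 1); they miss things now and then, are a little off and sometimes report something else, mostly with a low value. They report only what shows in the picture. A call takes as long as a camera call. They do not tell look-alikes from the thing itself.
- arm.look_for(picture, thing): "uv" ([column, row] in pixels, amid what is visible of it).
- arm.regions_of(picture, thing): "region" (420x560 bool, what is visible of it) and "uv" ([column, row] in pixels, amid what is visible of it).
- arm.place_of(picture, thing): "uv" ([column, row] in pixels: a listed point, or the origin of a listed thing).
The state is a dict: "time_s": time; "joints": joint angles; "qvel": joint speeds; "effort": joint torques, N m; "tcp_pos": TCP position; "orientation": TCP orientation; "force": force on the tool from outside, world axes, zero at the start; "wrist_torque": the same for the moment, N m; "finger_gap": finger opening in mm; "gripper_force": force on a finger pad.
Only numpy, scipy, OpenCV 4.12 (cv2) and the standard library are available. Lean on these libraries where they do the work, as an engineer would, in place of code of your own. Each camera call takes 0.05 s, during which the arm holds its last target. There are 200 camera calls.

## Task

The cupboard's blue door is ajar, held by a hidden child-safety catch: press the orange catch pad down through the gap at the top of the door while pulling the door, and swing it wide open. Park every grinder jar on the counter in the dock of its own colour inside the door: push it fully down and twist it clockwise about a quarter turn, to the stop, so that it locks. Then shut the door completely with the catch sprung back up, and leave the other things on the counter where they are.

Things in the scene. Friction and masses are not known exactly. Their poses are not given: they have to be found in the camera images.
- cupboard: fixed white countertop cupboard with a wooden top, 305 wide, 185 high, 170 deep. Origin: lower front edge of its opening, on the counter; x points into the cupboard (depth), y to its left as seen from the robot (towards the hinge), z up. The front edge of its sides and top is at x = 0.
- door (a joint): angle of the blue door on its vertical hinge at the cupboard's left (+y) front edge: 0 shut, grows (clockwise from above) as the free right edge swings to the robot, at most 1.7. A stiff hinge (0.5 N m) keeps it where left. It starts ajar at 0.15 to 0.18; the catch stops it at about 0.18. When shut from open, the catch rides under its keeper by itself (up to about 10 N at the free edge).
- door_hinge (a point): point on the hinge axis at the height of the door's top edge. Axes are the door's and turn with it: x square to the panel, from its outer face to its inner (docks) side; y along the panel from free edge to hinge; z up. In this frame the panel fills x -17 to -2 and y -285 to 0; it runs from 4 to 181 above the counter.
- door_top (a point): middle of the 15 thickness of the door's top edge (7.5 either side along x), right above the catch, 255 from the hinge, 181 above the counter; the door's axes. A finger going down behind the panel here lands on the catch pad. The gap here between panel and cupboard front is about 40 wide while ajar.
- catch_pad (a point): middle of the top face of the orange catch pad, 30 x 30, against the door's inner face and 31 below the top edge, in the gap (its middle 17 behind the inner face); the door's axes. It carries a white arm whose hook holds behind a keeper inside the cupboard.
- catch (a joint): how far the catch pad is pressed down, m: 0 up, at most 0.015; a spring (2 N at the top, 5 N at the bottom) pushes it up. The hook clears its keeper when pressed 0.008 or more (aim for 0.011); once the door is past 0.35 rad the pad may be let go.
- jar_red: loose grinder jar, red cap, 88 high, 0.25 kg; may be absent. Origin: centre of underside, z up. Heavy steel foot radius 22, with a lug bar at the bottom along the jar's x, 59 tip to tip, 12 wide, 6 high; amber body radius 26 (z 16-52); cap radius 27 (z 52-62); red grip rib on top along x, above the lugs, 46 long, 14 wide, z 62-88. Half a turn about z changes nothing.
- dock_red (a point): red bayonet dock, floor centre, 65 above the counter, 54 behind the panel; docks 67 apart; the door's axes. Ring of lips, inner radius 24.5, outer 33, 8 to 13 above the floor, two entry gaps 16.5 wide along the door's y: the jar goes down with rib and lugs along the door's y, then turns clockwise from above to a stop at about 1.4 rad, lugs under the lips; never the other way.
- jar_yellow: loose grinder jar, yellow cap, 88 high, 0.25 kg; may be absent. Origin: centre of underside, z up. Heavy steel foot radius 22, with a lug bar at the bottom along the jar's x, 59 tip to tip, 12 wide, 6 high; amber body radius 26 (z 16-52); cap radius 27 (z 52-62); yellow grip rib on top along x, above the lugs, 46 long, 14 wide, z 62-88. Half a turn about z changes nothing.
- dock_yellow (a point): yellow bayonet dock, floor centre, 65 above the counter, 54 behind the panel; docks 67 apart; the door's axes. Ring of lips, inner radius 24.5, outer 33, 8 to 13 above the floor, two entry gaps 16.5 wide along the door's y: the jar goes down with rib and lugs along the door's y, then turns clockwise from above to a stop at about 1.4 rad, lugs under the lips; never the other way.
- jar_green: loose grinder jar, green cap, 88 high, 0.25 kg; may be absent. Origin: centre of underside, z up. Heavy steel foot radius 22, with a lug bar at the bottom along the jar's x, 59 tip to tip, 12 wide, 6 high; amber body radius 26 (z 16-52); cap radius 27 (z 52-62); green grip rib on top along x, above the lugs, 46 long, 14 wide, z 62-88. Half a turn about z changes nothing.
- dock_green (a point): green bayonet dock, floor centre, 65 above the counter, 54 behind the panel; docks 67 apart; the door's axes. Ring of lips, inner radius 24.5, outer 33, 8 to 13 above the floor, two entry gaps 16.5 wide along the door's y: the jar goes down with rib and lugs along the door's y, then turns clockwise from above to a stop at about 1.4 rad, lugs under the lips; never the other way.
- teapot: bystander: white teapot, 125 across, 102 high, spout and handle along its y to 110 out; origin under its centre
- plate: bystander: green melamine plate, 180 across, 18 high; origin under its centre
- ramekin: bystander: small glass ramekin, 70 across, 40 high; origin under its centre
- lunch_box: bystander: lunch box with blue lid, 115 x 165 x 62; origin under its centre
Not all that is in view belongs to the job. Leave any black or purple look-alike of the jar_green alone.

How it is judged (in metres and radians):
On the way, in this order (a step that is already met when the one before it is completed fails the run):
1. catch pad pressed down while the door is still held ajar (value of joint catch above 0.007 m and value of joint door below 0.3 rad), for 0.1 s.
2. door swung wide open (1.2 rad or more) (value of joint door above 1.2 rad), for 0.2 s.
3. every jar that is there stands home in the dock of its colour and is turned to lock, door still open (horizontal distance between jar_red and dock_red below 0.006 m and z of jar_red in the frame of dock_red between -0.004 and 0.005 m and angle between the x axis of jar_red and the y axis of dock_red, either way round above 1.1 rad and angle between each of jar_red, jar_yellow, jar_green's own z axis and vertical below 0.12 rad and horizontal distance between jar_yellow and dock_yellow below 0.006 m and z of jar_yellow in the frame of dock_yellow between -0.004 and 0.005 m and angle between the x axis of jar_yellow and the y axis of dock_yellow, either way round above 1.1 rad and horizontal distance between jar_green and dock_green below 0.006 m and z of jar_green in the frame of dock_green between -0.004 and 0.005 m and angle between the x axis of jar_green and the y axis of dock_green, either way round above 1.1 rad and value of joint door above 0.8 rad), for 0.2 s.
At the end, for the whole second after the job is handed in: Every jar that is there stands upright in the dock of its own colour (within 6 mm of its centre, on its floor within 5 mm), turned at least 1.1 rad clockwise from the entry gaps; the door is shut (under 0.06 rad) and still, and the catch pad is up (under 3 mm) (horizontal distance between jar_red and dock_red below 0.006 m and z of jar_red in the frame of dock_red between -0.004 and 0.005 m and angle between the x axis of jar_red and the y axis of dock_red, either way round above 1.1 rad and angle between each of jar_red, jar_yellow, jar_green's own z axis and vertical below 0.12 rad and horizontal distance between jar_yellow and dock_yellow below 0.006 m and z of jar_yellow in the frame of dock_yellow between -0.004 and 0.005 m and angle between the x axis of jar_yellow and the y axis of dock_yellow, either way round above 1.1 rad and horizontal distance between jar_green and dock_green below 0.006 m and z of jar_green in the frame of dock_green between -0.004 and 0.005 m and angle between the x axis of jar_green and the y axis of dock_green, either way round above 1.1 rad and value of joint door below 0.06 rad and value of joint catch below 0.003 m and velocity of joint door below 0.05 rad/s); the robot touches nothing.
It fails at once if teapot moved by more than 3 cm (distance of teapot from where it was at the start of the episode above 0.03 m).
It fails at once if plate moved by more than 3 cm (distance of plate from where it was at the start of the episode above 0.03 m).
It fails at once if ramekin moved by more than 3 cm (distance of ramekin from where it was at the start of the episode above 0.03 m).
It fails at once if lunch box moved by more than 3 cm (distance of lunch_box from where it was at the start of the episode above 0.03 m).
Of jar_red, jar_yellow, jar_green only 2 to 3 are there at a start; the rules pass over those that are not, and their reading is None.
At some moment in a run one of jar_red, jar_yellow, jar_green may be knocked a few centimetres aside while the robot is not near it.
It also fails if it takes over 210 s, if anything falls off the work surface, if the arm or the gripper's body presses on something with over 40 N, if the wrist force passes 120 N, or if a joint passes its speed limit or range.

## Working session

There is one attempt and no reset: what is moved stays moved. The work goes in short steps, Python scripts to look and compute and a tool call to move; the robot and the scene stay as the last step left them, time stands still between calls to the robot, and variables do not carry over. Pictures are saved under pics/ and viewed, at most 14 in all, crops included, and the job is handed in when it is done.

Besides the shell and the picture viewer there is one more tool, called after ">>>" as name([rows], argument=value, ...), one row to a line, values as JSON. play_rows: Moves the arm, as the interface text tells. Its arguments: {"type":"object","properties":{"deltas":{"type":"array"}},"required":["deltas"]}

```bash
mkdir -p pics; ls; cat > h.py <<'E'
import numpy as np, cv2
from bench import arm
def f(c): return 210/np.tan(np.radians(c["fov_y"])/2)
def ray(c,uv):
    F=f(c); d=np.array([(uv[0]-c["cx"])/F,(uv[1]-c["cy"])/F]); s=d.copy()
    for _ in range(20): s=d/(1+c["k1"]*(s@s))
    return s
def w(c,uv,z=None,depth=None):
    """world point on pixel ray at depth, or at world height z"""
    s=ray(c,uv); M=np.linalg.inv(c["camera_from_world"]); v=np.array([s[0],-s[1],-1.])
    if depth is None and z is None: depth=c["z_map"][int(round(uv[1])),int(round(uv[0]))]
    D=M[:3,:3]@v; o=M[:3,3]
    k=depth if z is None else (z-o[2])/D[2]
    return o+k*D
def proj(c,p):
    q=c["camera_from_world"]@np.append(p,1); s=np.array([q[0],-q[1]])/-q[2]; s=s*(1+c["k1"]*(s@s))
    return s*f(c)+[c["cx"],c["cy"]]
def cloud(c,mask=None):
    v,u=np.nonzero((c["z_map"]>0) if mask is None else mask&(c["z_map"]>0))
    F=f(c); d=np.stack([(u-c["cx"])/F,(v-c["cy"])/F],1); s=d.copy()
    for _ in range(20): s=d/(1+c["k1"]*(s**2).sum(1,keepdims=True))
    z=c["z_map"][v,u][:,None]; P=np.hstack([s[:,:1]*z,-s[:,1:]*z,-z]); M=np.linalg.inv(c["camera_from_world"])
    return P@M[:3,:3].T+M[:3,3], c["image"][v,u], np.stack([u,v],1)
def save(c,n): cv2.imwrite("pics/"+n+".png",c["image"][:,:,::-1])
E
python3 - <<'E'
from h import *
for n in ["top","side"]:
    c=arm.camera(n); save(c,n+"0"); print(n,c["cx"],c["cy"],c["fov_y"],c["k1"],np.linalg.inv(c["camera_from_world"])[:3,3])
    for t in ["jar_red","jar_yellow","jar_green","dock_red","dock_yellow","dock_green","door_top","door_hinge","catch_pad","cupboard","teapot","plate","ramekin","lunch_box"]:
        print(t,[(round(float(r["score"]),2),np.round(r["uv"],1).tolist()) for r in arm.place_of(c,t)[:3]])
print(arm.get_state())
E
```

```text
pics
top 282.42717115086566 217.08567975374856 51.279900470417125 -0.026490737258576143 [ 367.49688761  -59.17037358 1578.03563328]
jar_red [(0.52, [383.6, 255.2])]
jar_yellow [(0.59, [327.5, 245.6]), (0.48, [356.4, 249.7])]
jar_green [(0.7, [353.0, 250.3]), (0.69, [353.4, 272.4]), (0.69, [327.6, 273.6])]
dock_red [(0.6, [224.7, 171.4]), (0.54, [132.4, 220.2])]
dock_yellow [(0.75, [248.2, 174.6]), (0.32, [328.5, 245.0])]
dock_green [(0.57, [264.2, 181.0])]
door_top [(0.6, [272.1, 194.1])]
door_hinge [(0.75, [246.8, 175.0]), (0.59, [197.7, 175.6])]
catch_pad [(0.63, [279.5, 190.7]), (0.25, [378.2, 184.8])]
cupboard [(0.79, [250.7, 187.8])]
teapot [(0.68, [374.9, 185.7])]
plate [(0.94, [132.0, 220.1])]
ramekin [(0.59, [161.1, 266.6])]
lunch_box [(0.66, [437.0, 241.3])]
side 280.3706905393009 214.66570396187342 57.260442042240584 0.0004163026419185078 [-33.04632143 698.36576959 861.11248909]
jar_red [(0.85, [363.0, 213.3]), (0.54, [230.6, 225.7])]
jar_yellow [(0.66, [254.0, 202.4]), (0.6, [322.9, 237.6]), (0.16, [374.7, 192.9])]
jar_green [(0.67, [349.3, 252.1]), (0.63, [365.2, 237.3]),
[... 653 characters left out ...]
68360561e+00, -1.03092739e-01]), 'qvel': array([-0.00061936, -0.00016642, -0.00203957,  0.00041526, -0.00240717,
        0.0007469 ]), 'effort': array([-9.88922038e-04, -3.51715422e+01, -3.13450563e+01, -3.20879963e-04,
        4.19961507e-04, -1.76495980e-06]), 'tcp_pos': array([ 228.18121836, -500.45135223,  242.33930327]), 'orientation': array([[ 9.09876973e-01,  4.14878167e-01,  2.35497256e-07],
       [ 4.14878166e-01, -9.09876969e-01, -8.94006805e-05],
       [-3.68761169e-05,  8.14413232e-05, -9.99999996e-01]]), 'force': array([-0.95541382, -0.12215304,  0.23395294]), 'wrist_torque': array([-0.02474571, -0.00924128,  0.00150989]), 'gripper_force': 0.0, 'finger_gap': 85.69136852461997}
```

View pics/top0.png

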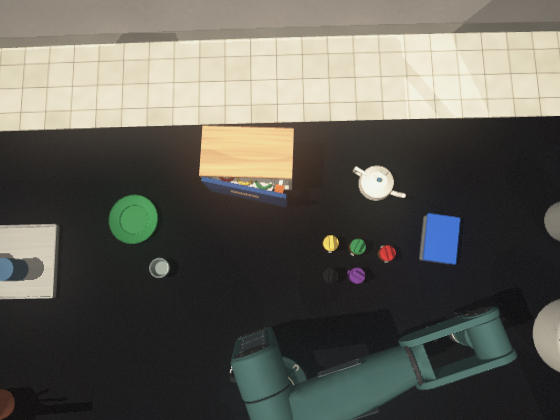

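View pics/side0.png

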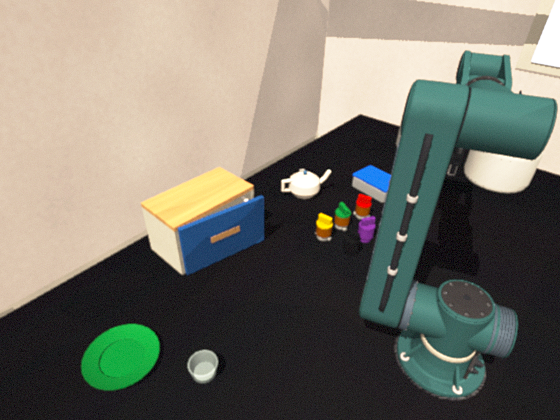

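The top view shows the cupboard with the door ajar at about (247,185). The jars are yellow (331,243), green (357,246) and red (387,254), with black (330,275) and purple (357,275) decoys. The side view confirms this, and all three real jars are present.

```bash
cat >> h.py <<'E'
def jars(c,only=("red","yellow","green")):
    out={}
    P,C,U=cloud(c); hsv=cv2.cvtColor(C[None].astype(np.uint8),cv2.COLOR_RGB2HSV)[0].astype(int)
    for n,lo,hi in [("red",-6,6),("yellow",22,34),("green",45,80)]:
        if n not in only: continue
        h=np.where(hsv[:,0]>170,hsv[:,0]-180,hsv[:,0])
        m=(h>=lo)&(h<=hi)&(hsv[:,1]>110)&(hsv[:,2]>50)
        out[n]=(P[m],U[m])
    return out
def rib(P,z0,zr):
    """centre and axis angle of rib from points near top; z0 is jar base height"""
    Q=P[(P[:,2]>z0+78)&(P[:,2]<z0+96)]
    if len(Q)<8: return None
    r=cv2.minAreaRect(Q[:,:2].astype(np.float32)); m=Q[:,:2]-Q[:,:2].mean(0); e,v=np.linalg.eigh(m.T@m)
    return len(Q),np.round(Q.mean(0),1),np.round(r[0],1),np.round(r[1],1),round(float(np.arctan2(v[1,1],v[0,1])),3)
E
python3 - <<'E'
from h import *
c=arm.camera("top")
for n,(P,U) in jars(c).items():
    m=(P[:,2]<110)&(P[:,1]<-150)&(P[:,1]>-450); print(n,rib(P[m],0,0), 'cap',np.round(P[m&(P[:,2]>50)].mean(0),1) if (m&(P[:,2]>50)).any() else '')
P,C,U=cloud(c)
m=(abs(P[:,2]-185)<7)&(P[:,0]>300)&(C[:,0].astype(int)>C[:,2]+40)&(P[:,1]>-200)
r=cv2.minAreaRect(P[m][:,:2].astype(np.float32)); print("top",r,cv2.boxPoints(r),P[m].mean(0))
b=(C[:,2].astype(int)>C[:,0]+40)&(abs(P[:,2]-181)<8)&(P[:,1]>-200)
Q=P[b][:,:2]; print(len(Q)); r=cv2.minAreaRect(Q.astype(np.float32)); print("door",r,cv2.boxPoints(r))
for t,z in [("door_top",181),("door_hinge",181),("catch_pad",150),("dock_red",65),("dock_yellow",65),("dock_green",65)]:
    for r in arm.place_of(c,t)[:2]: print(t,np.round(w(c,r["uv"],z=z),1),round(float(r["score"]),2))
s=arm.camera("side")
for t,z in [("door_top",181),("door_hinge",181),("catch_pad",150)]:
    for r in arm.place_of(s,t)[:2]: print("side",t,np.round(w(s,r["uv"],z=z),1),round(float(r["score"]),2))
P,C,U=cloud(s)
b=(C[:,2].astype(int)>C[:,0]+40)&(P[:,2]<176)&(P[:,2]>20)&(P[:,1]>-200)&(P[:,0]<700)
Q=P[b]; A=np.c_[Q[:,:2]-Q[:,:2].mean(0)]; e,v=np.linalg.eigh(A.T@A); print("face",len(Q),Q.mean(0),v[:,1],np.sqrt(e/len(Q)), (A@v[:,1]).min(),(A@v[:,1]).max())
E
```

```text
red (63, array([ 449.5, -391.2,   86.1]), array([ 449.2, -392.1]), array([45.7, 16. ]), -2.911) cap [ 448.8 -389.    69.8]
yellow (59, array([ 489.4, -196.1,   86.4]), array([ 489. , -196.7]), array([45.2, 14.1]), -3.09) cap [ 488.  -195.1   70.1]
green (56, array([ 474.1, -288.9,   86.9]), array([ 474.7, -289.7]), array([13.8, 45.6]), 2.63) cap [ 475.6 -287.1   70.9]
top ((786.909423828125, 81.62213134765625), (306.707275390625, 172.83326721191406), 86.56314086914062) [[691.4549   -66.275154]
 [863.97736  -76.63625 ]
 [882.36395  229.51941 ]
 [709.8415   239.88052 ]] [785.41205276  80.53802978 184.54834982]
4567
door ((757.5466918945312, 83.99134063720703), (306.68487548828125, 234.59970092773438), 85.1033935546875) [[627.58594  -58.778976]
 [861.32947  -78.803925]
 [887.50745  226.76166 ]
 [653.7639   246.7866  ]]
door_top [647.  -11.3 181. ] 0.62
door_hinge [705.3 236.8 181. ] 0.83
door_hinge [708.5  82.6 181. ] 0.53
catch_pad [658.7 -32.3 150. ] 0.63
catch_pad [ 463.8 -256.6  150. ] 0.29
dock_red [754.4 165.3  65. ] 0.94
dock_yellow [742.   85.5  65. ] 0.73
dock_green [718.2  37.5  65. ] 0.92
dock_green [415.2 390.1  65. ] 0.45
side door_top [630.7  -8.1 181. ] 0.69
side door_top [705.8 233.9 181. ] 0.19
side door_hinge [706.6 234.6 181. ] 0.65
side catch_pad [678.  -36.5 150. ] 0.46
face 3474 [593.53362662 109.40302873  98.58184562] [-0.99624499 -0.08657895] [ 96.67769319 200.30057805] -120.67572602094445 681.160145399555
```

```bash
python3 - <<'E'
from h import *
from scipy import stats
yc=np.array([18.4,306.2]);yc/=np.linalg.norm(yc);xc=np.array([yc[1],-yc[0]]);o=np.array([700.65,86.8])
for n in ["top","side"]:
    c=arm.camera(n); P,C,U=cloud(c); C=C.astype(int); L=np.c_[(P[:,:2]-o)@xc,(P[:,:2]-o)@yc]
    b=(C[:,2]>C[:,0]+40)&(C[:,2]>C[:,1]+25)&(L[:,0]>-95)&(L[:,0]<5)&(abs(L[:,1])<175)&(P[:,2]>10)
    t=b&(abs(P[:,2]-181)<6)
    for nm,m in [("edge",t),("face",b&(P[:,2]<165)&(P[:,2]>20))]:
        Q=P[m]
        if len(Q)<20: continue
        r=stats.theilslopes(Q[:,0],Q[:,1]) ; print(n,nm,len(Q),"x=%.1f+%.4f y"%(r[1],r[0]),"yrange",np.percentile(Q[:,1],[0.5,99.5]),"resid",np.percentile(Q[:,0]-r[1]-r[0]*Q[:,1],[2,25,75,98]))
E
```

```text
top edge 334 x=646.5+0.2394 y yrange [-43.61556481 227.43949979] resid [-7.07822182 -4.10873227  2.65546481  6.1521536 ]
side edge 429 x=642.1+0.2400 y yrange [-42.18393151 231.48587591] resid [-7.47936856 -4.3978379   2.94593347  9.72271582]
side face 2799 x=637.8+0.2413 y yrange [-42.51460429 231.85600874] resid [-3.52687124 -1.26355109  0.93222186  3.4890515 ]
```

>>> play_rows([
  {"dx": 24.3, "dy": 28.5, "dz": 2, "az": 0.0534, "gripper": 0.41},
  {"dx": 24.3, "dy": 28.5, "dz": 2, "az": 0.0534, "gripper": 0.41},
  {"dx": 24.3, "dy": 28.5, "dz": 2, "az": 0.0534, "gripper": 0.41},
  {"dx": 24.3, "dy": 28.5, "dz": 2, "az": 0.0534, "gripper": 0.41},
  {"dx": 24.3, "dy": 28.5, "dz": 2, "az": 0.0534, "gripper": 0.41},
  {"dx": 24.3, "dy": 28.5, "dz": 2, "az": 0.0534, "gripper": 0.41},
  {"dx": 24.3, "dy": 28.5, "dz": 2, "az": 0.0534, "gripper": 0.41},
  {"dx": 24.3, "dy": 28.5, "dz": 2, "az": 0.0534, "gripper": 0.41},
  {"dx": 24.3, "dy": 28.5, "dz": 2, "az": 0.0534, "gripper": 0.41},
  {"dx": 24.3, "dy": 28.5, "dz": 2, "az": 0.0534, "gripper": 0.41},
  {"dx": 24.3, "dy": 28.5, "dz": 0, "az": 0.0534, "gripper": 0.41},
  {"dx": 24.3, "dy": 28.5, "dz": 0, "az": 0.0534, "gripper": 0.41},
])

```text
schema error: expected keys dx, dy, dz, ax, ay, az, gripper
```

>>> play_rows([
  {"dx": 24.4, "dy": 28.6, "dz": 0, "az": 0.0534, "gripper": 0.41},
  {"dx": 24.4, "dy": 28.6, "dz": 0, "az": 0.0534, "gripper": 0.41},
  {"dx": 24.4, "dy": 28.6, "dz": 0, "az": 0.0534, "gripper": 0.41},
  {"dx": 24.4, "dy": 28.6, "dz": 0, "az": 0.0534, "gripper": 0.41},
  {"dx": 24.4, "dy": 28.6, "dz": 0, "az": 0.0534, "gripper": 0.41},
  {"gripper": 0.41},
  {"gripper": 0.41},
])

```text
schema error: expected keys dx, dy, dz, ax, ay, az, gripper
```

```bash
python3 - <<'E'
from h import *
st=arm.get_state(); print(st["tcp_pos"],st["orientation"].round(3).tolist(),st["finger_gap"],st["joints"].round(2))
c=arm.camera("wrist"); save(c,"w1")
for t,z in [("door_top",181),("catch_pad",150)]:
    for r in arm.place_of(c,t)[:2]: print(t,r["uv"],np.round(w(c,r["uv"],z=z),1),round(float(r["score"]),2))
P,C,U=cloud(c); C=C.astype(int)
o=(C[:,0]>C[:,2]+70)&(C[:,0]>C[:,1]+50)&(abs(P[:,2]-150)<8); print("orange",o.sum(),P[o].mean(0) if o.any() else 0, np.ptp(P[o],axis=0) if o.any() else 0)
b=(C[:,2]>C[:,0]+40)&(abs(P[:,2]-181)<6); Q=P[b]; r=np.polyfit(Q[:,1],Q[:,0],1); print(len(Q),r,Q.min(0),Q.max(0), np.percentile(Q[:,0]-np.polyval(r,Q[:,1]),[1,99]))
E
```

```text
[ 228.19013994 -500.45386504  242.35367223] [[0.91, 0.415, 0.0], [0.415, -0.91, -0.0], [0.0, 0.0, -1.0]] 85.46145834906743 [-1.25  0.09  1.37  0.    1.68 -0.1 ]
orange 0 0 0Traceback (most recent call last):
  File "<stdin>", line 8, in <module>
    raise TypeError("expected non-empty vector for x")
TypeError: expected non-empty vector for x
```

View pics/w1.png

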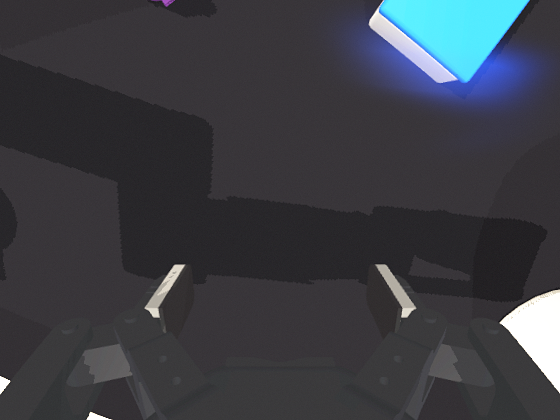

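The wrist picture is still from the start pose, with the lunch box at upper right, because the rows were refused. Every row needs all its keys, so I'm resending.

>>> play_rows([
  {"dx": 24.3, "dy": 28.5, "dz": 2, "ax": 0, "ay": 0, "az": 0.0534, "gripper": 0.41},
  {"dx": 24.3, "dy": 28.5, "dz": 2, "ax": 0, "ay": 0, "az": 0.0534, "gripper": 0.41},
  {"dx": 24.3, "dy": 28.5, "dz": 2, "ax": 0, "ay": 0, "az": 0.0534, "gripper": 0.41},
  {"dx": 24.3, "dy": 28.5, "dz": 2, "ax": 0, "ay": 0, "az": 0.0534, "gripper": 0.41},
  {"dx": 24.3, "dy": 28.5, "dz": 2, "ax": 0, "ay": 0, "az": 0.0534, "gripper": 0.41},
  {"dx": 24.3, "dy": 28.5, "dz": 2, "ax": 0, "ay": 0, "az": 0.0534, "gripper": 0.41},
  {"dx": 24.3, "dy": 28.5, "dz": 2, "ax": 0, "ay": 0, "az": 0.0534, "gripper": 0.41},
  {"dx": 24.3, "dy": 28.5, "dz": 2, "ax": 0, "ay": 0, "az": 0.0534, "gripper": 0.41},
  {"dx": 24.3, "dy": 28.5, "dz": 2, "ax": 0, "ay": 0, "az": 0.0534, "gripper": 0.41},
  {"dx": 24.3, "dy": 28.5, "dz": 2, "ax": 0, "ay": 0, "az": 0.0534, "gripper": 0.41},
  {"dx": 24.3, "dy": 28.5, "dz": 0, "ax": 0, "ay": 0, "az": 0.0534, "gripper": 0.41},
  {"dx": 24.3, "dy": 28.5, "dz": 0, "ax": 0, "ay": 0, "az": 0.0534, "gripper": 0.41},
])

```text
time_s: 3.3
tcp_pos: [520.8, -156.8, 262.8]
orientation: [[0.479, 0.878, 0.001], [0.878, -0.479, -0.001], [-0.0, 0.001, -1.0]]
force: [1.0, -0.6, -0.3]
finger_gap: 34.7
gripper_force: 0.0
```

>>> play_rows([
  {"dx": 24.4, "dy": 28.6, "dz": 0, "ax": 0, "ay": 0, "az": 0.0534, "gripper": 0.41},
  {"dx": 24.4, "dy": 28.6, "dz": 0, "ax": 0, "ay": 0, "az": 0.0534, "gripper": 0.41},
  {"dx": 24.4, "dy": 28.6, "dz": 0, "ax": 0, "ay": 0, "az": 0.0534, "gripper": 0.41},
  {"dx": 24.4, "dy": 28.6, "dz": 0, "ax": 0, "ay": 0, "az": 0.0534, "gripper": 0.41},
  {"dx": 24.4, "dy": 28.6, "dz": 0, "ax": 0, "ay": 0, "az": 0.0534, "gripper": 0.41},
  {"dx": 0, "dy": 0, "dz": 0, "ax": 0, "ay": 0, "az": 0, "gripper": 0.41},
  {"dx": 0, "dy": 0, "dz": 0, "ax": 0, "ay": 0, "az": 0, "gripper": 0.41},
])

```text
time_s: 3.88
tcp_pos: [642.4, -13.7, 260.9]
orientation: [[0.23, 0.973, -0.002], [0.973, -0.23, -0.0], [-0.0, -0.002, -1.0]]
force: [-0.7, -0.2, -0.2]
finger_gap: 34.8
gripper_force: 0.0
```

```bash
python3 - <<'E'
from h import *
st=arm.get_state(); print(st["tcp_pos"],st["orientation"].round(3).tolist(),st["finger_gap"],st["joints"].round(2))
c=arm.camera("wrist"); save(c,"w2")
for t,z in [("door_top",181),("catch_pad",150)]:
    for r in arm.place_of(c,t)[:2]: print(t,r["uv"],np.round(w(c,r["uv"],z=z),1),round(float(r["score"]),2))
P,C,U=cloud(c); C=C.astype(int)
o=(C[:,0]>C[:,2]+70)&(C[:,0]>C[:,1]+50)&(abs(P[:,2]-150)<8); print("orange",o.sum(),P[o].mean(0) if o.any() else 0, np.ptp(P[o],axis=0) if o.any() else 0)
b=(C[:,2]>C[:,0]+40)&(abs(P[:,2]-181)<6); Q=P[b]
if len(Q): r=np.polyfit(Q[:,1],Q[:,0],1); print(len(Q),r,Q.min(0),Q.max(0), np.percentile(Q[:,0]-np.polyval(r,Q[:,1]),[1,99]))
E
```

```text
[642.41179091 -13.67855194 260.9385095 ] [[0.23, 0.973, -0.002], [0.973, -0.23, -0.0], [-0.0, -0.002, -1.0]] 34.76497284080106 [-0.11  0.3   1.09 -0.    1.76  0.12]
door_top [280.8, 233.6] [640.2 -21.9 181. ] 0.73
catch_pad [309.1, 214.1] [664.8 -22.3 150. ] 0.61
orange 1223 [664.82738621 -22.03043074 150.52573181] [34.68527871 35.05420671  7.56611926]
5627 [2.38455151e-01 6.45113581e+02] [627.42440083 -47.93078155 178.0186194 ] [682.80773651 131.10789631 183.95508921] [-7.39314497  7.4046503 ]
```

View pics/w2.png

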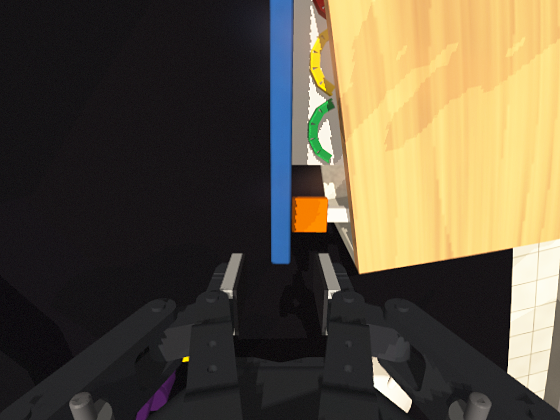

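The wrist view shows the door edge centred at column 281, the orange pad at (309,214) and the gap, with the fingers straddling the panel correctly. Next I go down.

>>> play_rows([
  {"dx": -1.5, "dy": -2.8, "dz": -20, "ax": 0, "ay": 0, "az": 0, "gripper": 0.41},
  {"dx": 0, "dy": 0, "dz": -25, "ax": 0, "ay": 0, "az": 0, "gripper": 0.41},
  {"dx": 0, "dy": 0, "dz": -25, "ax": 0, "ay": 0, "az": 0, "gripper": 0.41},
  {"dx": 0, "dy": 0, "dz": -18, "ax": 0, "ay": 0, "az": 0, "gripper": 0.41},
  {"dx": 0, "dy": 0, "dz": -8, "ax": 0, "ay": 0, "az": 0, "gripper": 0.41},
  {"dx": 0, "dy": 0, "dz": -2, "ax": 0, "ay": 0, "az": 0, "gripper": 0.41},
  {"dx": 0, "dy": 0, "dz": 0, "ax": 0, "ay": 0, "az": 0, "gripper": 0.41},
])

```text
time_s: 4.62
tcp_pos: [640.0, -19.2, 164.8]
orientation: [[0.234, 0.972, 0.0], [0.972, -0.234, -0.0], [-0.0, 0.0, -1.0]]
force: [0.0, 0.8, 0.5]
finger_gap: 35.0
gripper_force: 0.0
```

>>> play_rows([
  {"dx": 0, "dy": 0, "dz": -4, "ax": 0, "ay": 0, "az": 0, "gripper": 0.41},
  {"dx": 0, "dy": 0, "dz": 0, "ax": 0, "ay": 0, "az": 0, "gripper": 0.41},
])

```text
time_s: 4.78
tcp_pos: [640.9, -18.6, 161.8]
orientation: [[0.233, 0.972, 0.003], [0.972, -0.233, -0.0], [0.0, 0.003, -1.0]]
force: [-0.0, -0.6, -1.0]
finger_gap: 34.9
gripper_force: 0.0
```

>>> play_rows([
  {"dx": 0, "dy": 0, "dz": -4, "ax": 0, "ay": 0, "az": 0, "gripper": 0.41},
  {"dx": 0, "dy": 0, "dz": 0, "ax": 0, "ay": 0, "az": 0, "gripper": 0.41},
])

```text
time_s: 4.95
tcp_pos: [641.1, -18.5, 157.2]
orientation: [[0.233, 0.972, 0.003], [0.972, -0.233, -0.001], [0.0, 0.003, -1.0]]
force: [1.5, -0.9, 2.5]
finger_gap: 34.9
gripper_force: 1.1
```

>>> play_rows([
  {"dx": 0, "dy": 0, "dz": -5, "ax": 0, "ay": 0, "az": 0, "gripper": 0.41},
  {"dx": 0, "dy": 0, "dz": -5, "ax": 0, "ay": 0, "az": 0, "gripper": 0.41},
  {"dx": 0, "dy": 0, "dz": 0, "ax": 0, "ay": 0, "az": 0, "gripper": 0.41},
  {"dx": 0, "dy": 0, "dz": 0, "ax": 0, "ay": 0, "az": 0, "gripper": 0.41},
])

```text
time_s: 5.28
tcp_pos: [640.8, -18.4, 146.7]
orientation: [[0.233, 0.972, 0.002], [0.972, -0.233, -0.0], [0.0, 0.002, -1.0]]
force: [1.4, -0.6, 4.5]
finger_gap: 35.2
gripper_force: 2.2
```

```bash
python3 - <<'E'
import numpy as np
st=__import__("bench").arm.get_state(); print(st["tcp_pos"],st["force"],st["joints"].round(2))
H=np.array([709.4,229.4]);p=np.array(st["tcp_pos"][:2]);prev=p
for k in range(1,11):
    a=-0.12*k;R=np.array([[np.cos(a),-np.sin(a)],[np.sin(a),np.cos(a)]]);q=H+R@(p-H);print(k,(q-prev).round(1),q.round(0));prev=q
E
```

```text
[640.76760299 -18.36366117 146.74934472] [ 1.35318751 -0.60119888  4.46796578] [-0.12  0.32  1.28 -0.    1.53  0.12]
1 [-29.2  10. ] [612.  -8.]
2 [-27.8  13.4] [584.   5.]
3 [-26.   16.6] [558.  22.]
4 [-23.8  19.6] [534.  41.]
5 [-21.3  22.3] [513.  64.]
6 [-18.4  24.7] [494.  88.]
7 [-15.3  26.7] [479. 115.]
8 [-12.   28.4] [467. 144.]
9 [-8.5 29.6] [459. 173.]
10 [-4.9 30.4] [454. 204.]
```

>>> play_rows([
  {"dx": -14.8, "dy": 4.6, "dz": 0, "ax": 0, "ay": 0, "az": -0.06, "gripper": 0.41},
  {"dx": -14.4, "dy": 5.4, "dz": 0, "ax": 0, "ay": 0, "az": -0.06, "gripper": 0.41},
  {"dx": -14.1, "dy": 6.3, "dz": 0, "ax": 0, "ay": 0, "az": -0.06, "gripper": 0.41},
  {"dx": -13.7, "dy": 7.1, "dz": 0, "ax": 0, "ay": 0, "az": -0.06, "gripper": 0.41},
  {"dx": -13.2, "dy": 7.9, "dz": 0, "ax": 0, "ay": 0, "az": -0.06, "gripper": 0.41},
  {"dx": -12.8, "dy": 8.7, "dz": 0, "ax": 0, "ay": 0, "az": -0.06, "gripper": 0.41},
  {"dx": 0, "dy": 0, "dz": 0, "ax": 0, "ay": 0, "az": 0, "gripper": 0.41},
])

```text
time_s: 5.87
tcp_pos: [555.7, 23.4, 147.2]
orientation: [[0.56, 0.828, -0.0], [0.828, -0.56, 0.001], [0.001, -0.001, -1.0]]
force: [-1.7, 1.6, 3.6]
finger_gap: 35.2
gripper_force: 2.1
```

```bash
cat >> h.py <<'E'
def door(c,lo=175,hi=187,xmax=700):
    P,C,U=cloud(c); C=C.astype(int); H=np.array([709.4,229.4])
    b=(C[:,2]>C[:,0]+40)&(C[:,2]>C[:,1]+25)&(P[:,2]>lo)&(P[:,2]<hi)&(np.hypot(*(P[:,:2]-H).T)<305)&(P[:,0]<xmax)
    Q=P[b][:,:2]; m=Q.mean(0); e,v=np.linalg.eigh((Q-m).T@(Q-m)); d=v[:,1]; d=d if d[0]>0 else -d
    phi=np.arctan2(d[0],d[1]); return len(Q),m,phi,phi-0.06,np.sqrt(e/len(Q)),((Q-m)@d).min(),((Q-m)@d).max()
E
python3 - <<'E'
from h import *
c=arm.camera("top"); print(door(c)); st=arm.get_state(); print(st["tcp_pos"],st["force"])
E
```

```text
(151, array([663.94682847, 176.2482526 ]), np.float64(0.5861687853169195), np.float64(0.5261687853169195), array([ 3.96684216, 36.59159245]), np.float64(-64.59664169570412), np.float64(67.47406903611638))
[556.42747165  22.87754079 146.97982319] [-1.53454066  1.68604277  3.16805484]
```

Door is at 0.52 rad, so the catch has cleared. I'll keep swinging.

>>> play_rows([
  {"dx": -24.5, "dy": 19.3, "dz": 0, "ax": 0, "ay": 0, "az": -0.12, "gripper": 0.41},
  {"dx": -21.3, "dy": 22.3, "dz": 0, "ax": 0, "ay": 0, "az": -0.12, "gripper": 0.41},
  {"dx": -18.4, "dy": 24.7, "dz": 0, "ax": 0, "ay": 0, "az": -0.12, "gripper": 0.41},
  {"dx": -15.3, "dy": 26.7, "dz": 0, "ax": 0, "ay": 0, "az": -0.12, "gripper": 0.41},
  {"dx": -12.0, "dy": 28.4, "dz": 0, "ax": 0, "ay": 0, "az": -0.12, "gripper": 0.41},
  {"dx": -8.5, "dy": 29.6, "dz": 0, "ax": 0, "ay": 0, "az": -0.12, "gripper": 0.41},
  {"dx": -3.2, "dy": 22.8, "dz": 0, "ax": 0, "ay": 0, "az": -0.09, "gripper": 0.41},
  {"dx": 0, "dy": 0, "dz": 0, "ax": 0, "ay": 0, "az": 0, "gripper": 0.41},
  {"dx": 0, "dy": 0, "dz": 0, "ax": 0, "ay": 0, "az": 0, "gripper": 0.41},
  {"dx": 0, "dy": 0, "dz": 0, "ax": 0, "ay": 0, "az": 0, "gripper": 0.41},
])

```text
time_s: 6.75
tcp_pos: [454.2, 195.5, 146.1]
orientation: [[0.986, 0.167, -0.001], [0.167, -0.986, -0.0], [-0.001, -0.0, -1.0]]
force: [-1.9, 1.4, 4.6]
finger_gap: 35.4
gripper_force: 2.2
```

```bash
python3 - <<'E'
from h import *
c=arm.camera("top"); print(door(c)); st=arm.get_state(); print(st["tcp_pos"],st["force"],st["joints"].round(2)); save(c,"t2")
E
```

```text
(192, array([619.45429725, 219.57968444]), np.float64(1.368575073404386), np.float64(1.308575073404386), array([ 4.0264547 , 45.51260193]), np.float64(-81.88641010286194), np.float64(81.51865503615315))
[454.32978706 195.15790365 146.1350671 ] [-1.68406975  0.50734609  4.58042419] [0.29 0.   1.65 0.   1.49 1.7 ]
```

Door is at about 1.31 rad. I'll lift and hover over the red jar.

>>> play_rows([
  {"dx": 0, "dy": 0, "dz": 35, "ax": 0, "ay": 0, "az": 0, "gripper": 0.41},
  {"dx": 0, "dy": 0, "dz": 38, "ax": 0, "ay": 0, "az": 0, "gripper": 0.41},
  {"dx": 0, "dy": 0, "dz": 38, "ax": 0, "ay": 0, "az": 0, "gripper": 0.41},
  {"dx": 0, "dy": -36, "dz": 0, "ax": 0, "ay": 0, "az": 0.06, "gripper": 0.5},
  {"dx": 0, "dy": -39, "dz": 0, "ax": 0, "ay": 0, "az": 0, "gripper": 0.5},
  {"dx": 0, "dy": -39, "dz": 0, "ax": 0, "ay": 0, "az": 0, "gripper": 0.5},
  {"dx": 0, "dy": -39, "dz": 0, "ax": 0, "ay": 0, "az": 0, "gripper": 0.5},
  {"dx": 0, "dy": -39, "dz": 0, "ax": 0, "ay": 0, "az": 0, "gripper": 0.5},
  {"dx": 0, "dy": -39, "dz": 0, "ax": 0, "ay": 0, "az": 0, "gripper": 0.5},
  {"dx": 0, "dy": -39, "dz": 0, "ax": 0, "ay": 0, "az": 0, "gripper": 0.5},
  {"dx": 0, "dy": -39, "dz": 0, "ax": 0, "ay": 0, "az": 0, "gripper": 0.5},
  {"dx": 0, "dy": -39, "dz": 0, "ax": 0, "ay": 0, "az": 0, "gripper": 0.5},
])

```text
time_s: 7.8
tcp_pos: [452.8, -156.0, 256.1]
orientation: [[0.975, 0.222, -0.002], [0.222, -0.975, -0.0], [-0.002, -0.0, -1.0]]
force: [1.2, -0.1, 0.6]
finger_gap: 42.5
gripper_force: 0.0
```

>>> play_rows([
  {"dx": 0, "dy": -39, "dz": 0, "ax": 0, "ay": 0, "az": 0, "gripper": 0.5},
  {"dx": 0, "dy": -39, "dz": 0, "ax": 0, "ay": 0, "az": 0, "gripper": 0.5},
  {"dx": 0, "dy": -39, "dz": 0, "ax": 0, "ay": 0, "az": 0, "gripper": 0.5},
  {"dx": -5, "dy": -39, "dz": -10, "ax": 0, "ay": 0, "az": 0, "gripper": 0.5},
  {"dx": 0, "dy": -39, "dz": -20, "ax": 0, "ay": 0, "az": 0, "gripper": 0.5},
  {"dx": 0, "dy": -39, "dz": -20, "ax": 0, "ay": 0, "az": 0, "gripper": 0.5},
  {"dx": 0, "dy": 0, "dz": 0, "ax": 0, "ay": 0, "az": 0, "gripper": 0.5},
  {"dx": 0, "dy": 0, "dz": 0, "ax": 0, "ay": 0, "az": 0, "gripper": 0.5},
])

```text
time_s: 8.47
tcp_pos: [446.4, -384.8, 204.8]
orientation: [[0.976, 0.219, -0.006], [0.219, -0.976, 0.005], [-0.005, -0.006, -1.0]]
force: [-1.2, 0.5, 1.2]
finger_gap: 42.5
gripper_force: 0.0
```

```bash
cat > look.py <<'E'
import sys
from h import *
st=arm.get_state(); print(st["tcp_pos"].round(1),"yaw",np.arctan2(st["orientation"][1][0],st["orientation"][0][0]).round(3),st["joints"].round(2),st["time_s"])
for cam in ["wrist","top"]:
    c=arm.camera(cam)
    for n,(P,U) in jars(c).items():
        m=(P[:,2]<110)&(P[:,1]<-100)&(P[:,1]>-480)&(P[:,0]>300)&(P[:,0]<620); print(cam,n,rib(P[m],0,0))
    if len(sys.argv)>1 and cam==sys.argv[1]: save(c,sys.argv[2])
E
cat >> h.py <<'E'
def docks(c,phi,H=np.array([709.4,229.4])):
    yd=np.array([np.sin(phi),np.cos(phi)]);xd=np.array([yd[1],-yd[0]])
    for n,(P,U) in jars(c).items():
        L=np.c_[(P[:,:2]-H)@xd,(P[:,:2]-H)@yd]
        m=(P[:,2]>70)&(P[:,2]<84)&(L[:,0]>0)&(L[:,0]<110)&(L[:,1]<0)&(L[:,1]>-285)
        if m.sum()>10:
            a=L[m]; A=np.c_[2*a,np.ones(len(a))]; s=np.linalg.lstsq(A,(a**2).sum(1),rcond=None)[0]
            print(n,m.sum(),"range",np.percentile(a,[1,99],axis=0).round(1).tolist(),"box centre",((np.percentile(a,1,axis=0)+np.percentile(a,99,axis=0))/2).round(1),"z",P[m][:,2].mean().round(1))
E
python3 look.py top t3; python3 - <<'E'
from h import *
c=arm.camera("top"); d=door(c); print(d); docks(c,d[2])
for t,z in [("dock_red",65),("dock_yellow",65),("dock_green",65),("door_top",181),("door_hinge",181)]:
    for r in arm.place_of(c,t)[:2]: print(t,np.round(w(c,r["uv"],z=z),1),round(float(r["score"]),2))
E
```

```text
[ 446.4 -384.8  204.8] yaw 0.221 [-0.81  0.19  1.33 -0.    1.63  0.54] 8.4667
wrist red (865, array([ 450.7, -390.4,   88.2]), array([ 449.3, -391. ]), array([45.8, 14. ]), -2.917)
wrist yellow (1298, array([ 489.6, -198.9,   86.6]), array([ 488.8, -196.9]), array([46.4, 15.4]), -3.118)
wrist green (1018, array([ 475.7, -291.1,   87.6]), array([ 474.8, -289.8]), array([14., 46.]), 2.614)
top red (8, array([ 434.7, -394.2,   84. ]), array([ 447. , -388.3]), array([44.8,  8. ]), -2.844)
top yellow (58, array([ 488.8, -196.4,   86.8]), array([ 488.8, -195.8]), array([13.9, 44.8]), -3.086)
top green (59, array([ 474.2, -289.5,   86.4]), array([ 474.3, -289.8]), array([13.7, 44.5]), 2.63)
(335, array([562.40350715, 208.29729562]), np.float64(1.3747985763714203), np.float64(1.3147985763714203), array([ 3.97281799, 79.16814265]), np.float64(-134.88985809032053), np.float64(140.32905086973634))
red 88 range [[21.5, -82.2], [86.6, -23.6]] box centre [ 54.1 -52.9] z 77.6
yellow 56 range [[21.2, -149.5], [87.1, -92.4]] box centre [  54.1 -120.9] z 77.2
green 23 range [[66.4, -214.2], [85.6, -161.1]] box centre [  76.  -187.6] z 77.7
dock_red [665.5 173.7  65. ] 0.8
dock_red [465.2 172.8  65. ] 0.44
dock_yellow [609.8 146.7  65. ] 0.65
door_hinge [710.1 229.6 181. ] 0.72
```

View pics/t3.png

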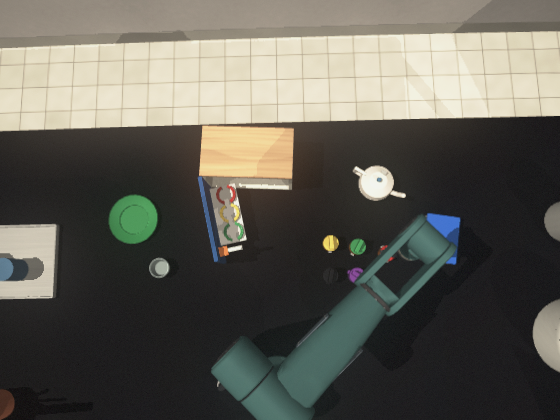

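The top view shows the door open at about (208,218), with the red, yellow and green docks at (226,195), (230,213) and (233,232) and the jars unmoved. I'm going down to red.

>>> play_rows([
  {"dx": 2.9, "dy": -6.3, "dz": -30, "ax": 0, "ay": 0, "az": 0, "gripper": 0.5},
  {"dx": 0, "dy": 0, "dz": -35, "ax": 0, "ay": 0, "az": 0, "gripper": 0.5},
  {"dx": 0, "dy": 0, "dz": -30, "ax": 0, "ay": 0, "az": 0, "gripper": 0.5},
  {"dx": 0, "dy": 0, "dz": -10, "ax": 0, "ay": 0, "az": 0, "gripper": 0.5},
  {"dx": 0, "dy": 0, "dz": 0, "ax": 0, "ay": 0, "az": 0, "gripper": 0.5},
  {"dx": 0, "dy": 0, "dz": 0, "ax": 0, "ay": 0, "az": 0, "gripper": 0.5},
])

```text
time_s: 9.37
tcp_pos: [452.4, -388.9, 105.2]
orientation: [[0.975, 0.224, 0.001], [0.224, -0.975, -0.001], [0.0, 0.001, -1.0]]
force: [-0.2, -1.0, -0.0]
finger_gap: 42.8
gripper_force: 0.0
```

>>> play_rows([
  {"dx": 0, "dy": 0, "dz": 0, "ax": 0, "ay": 0, "az": 0, "gripper": 0.5},
])

```text
time_s: 9.45
tcp_pos: [453.3, -389.9, 107.3]
orientation: [[0.975, 0.224, 0.003], [0.224, -0.975, -0.004], [0.003, 0.004, -1.0]]
force: [0.3, -0.5, -0.0]
finger_gap: 42.8
gripper_force: 0.0
```

>>> play_rows([
  {"dx": 0, "dy": 0, "dz": 0, "ax": 0, "ay": 0, "az": 0, "gripper": 0.5},
])

```text
time_s: 9.53
tcp_pos: [453.3, -390.1, 107.5]
orientation: [[0.975, 0.224, 0.004], [0.224, -0.975, -0.004], [0.003, 0.005, -1.0]]
force: [-0.4, -0.4, -1.0]
finger_gap: 42.8
gripper_force: 0.0
```

```bash
python3 - <<'E'
from h import *
for i in range(3):
    c=arm.camera("wrist"); print(arm.get_state()["tcp_pos"].round(1),arm.get_state()["joints"].round(3))
for n,(P,U) in jars(c).items():
    m=(P[:,2]<110)&(P[:,1]<-100)&(P[:,1]>-480)&(P[:,0]>300)&(P[:,0]<620); print(n,rib(P[m],0,0))
E
```

```text
[ 453.1 -390.   107.2] [-0.805  0.251  1.453 -0.     1.432  0.54 ]
[ 452.9 -389.8  106.8] [-0.806  0.252  1.454 -0.     1.432  0.54 ]
[ 452.7 -389.6  106.2] [-0.806  0.252  1.455 -0.     1.432  0.54 ]
red (1931, array([ 452. , -390.3,   88. ]), array([ 449.5, -390.9]), array([46.3, 13.9]), -2.91)
yellow None
green (2637, array([ 476.4, -292. ,   87.3]), array([ 474.7, -289.7]), array([15. , 46.6]), 2.626)
```

>>> play_rows([
  {"dx": -3.3, "dy": -1.2, "dz": -12, "ax": 0, "ay": 0, "az": 0, "gripper": 0.5},
  {"dx": 0, "dy": 0, "dz": -12, "ax": 0, "ay": 0, "az": 0, "gripper": 0.5},
  {"dx": 0, "dy": 0, "dz": -7, "ax": 0, "ay": 0, "az": 0, "gripper": 0.5},
  {"dx": 0, "dy": 0, "dz": 0, "ax": 0, "ay": 0, "az": 0, "gripper": 0.5},
  {"dx": 0, "dy": 0, "dz": 0, "ax": 0, "ay": 0, "az": 0, "gripper": 0.5},
  {"dx": 0, "dy": 0, "dz": 0, "ax": 0, "ay": 0, "az": 0, "gripper": 0},
  {"dx": 0, "dy": 0, "dz": 0, "ax": 0, "ay": 0, "az": 0, "gripper": 0},
  {"dx": 0, "dy": 0, "dz": 0, "ax": 0, "ay": 0, "az": 0, "gripper": 0},
  {"dx": 0, "dy": 0, "dz": 0, "ax": 0, "ay": 0, "az": 0, "gripper": 0},
  {"dx": 0, "dy": 0, "dz": 0, "ax": 0, "ay": 0, "az": 0, "gripper": 0},
])

```text
time_s: 10.52
tcp_pos: [449.4, -391.0, 74.7]
orientation: [[0.975, 0.224, 0.002], [0.224, -0.975, -0.002], [0.001, 0.003, -1.0]]
force: [0.3, -2.0, 4.7]
finger_gap: 12.7
gripper_force: 60.6
```

>>> play_rows([
  {"dx": 0, "dy": 0, "dz": 25, "ax": 0, "ay": 0, "az": 0, "gripper": 0},
  {"dx": 0, "dy": 0, "dz": 40, "ax": 0, "ay": 0, "az": 0, "gripper": 0},
  {"dx": 8.4, "dy": 21.5, "dz": 40, "ax": 0, "ay": 0, "az": 0.1197, "gripper": 0},
  {"dx": 8.4, "dy": 21.5, "dz": 5, "ax": 0, "ay": 0, "az": 0.1197, "gripper": 0},
  {"dx": 8.4, "dy": 21.5, "dz": 0, "ax": 0, "ay": 0, "az": 0.1197, "gripper": 0},
  {"dx": 8.4, "dy": 21.5, "dz": 0, "ax": 0, "ay": 0, "az": 0.1197, "gripper": 0},
  {"dx": 8.4, "dy": 21.5, "dz": 0, "ax": 0, "ay": 0, "az": 0.1197, "gripper": 0},
  {"dx": 8.4, "dy": 21.5, "dz": 0, "ax": 0, "ay": 0, "az": 0.1197, "gripper": 0},
  {"dx": 8.4, "dy": 21.5, "dz": 0, "ax": 0, "ay": 0, "az": 0.1197, "gripper": 0},
  {"dx": 8.4, "dy": 21.5, "dz": 0, "ax": 0, "ay": 0, "az": 0.1197, "gripper": 0},
  {"dx": 8.4, "dy": 21.5, "dz": 0, "ax": 0, "ay": 0, "az": 0.1197, "gripper": 0},
  {"dx": 8.4, "dy": 21.5, "dz": 0, "ax": 0, "ay": 0, "az": 0.1197, "gripper": 0},
])

```text
time_s: 11.52
tcp_pos: [531.2, -175.4, 177.4]
orientation: [[0.142, 0.99, -0.004], [0.99, -0.142, 0.002], [0.002, -0.004, -1.0]]
force: [0.3, -0.0, -1.5]
finger_gap: 12.9
gripper_force: 59.5
```

>>> play_rows([
  {"dx": 8.4, "dy": 21.5, "dz": 0, "ax": 0, "ay": 0, "az": 0.1197, "gripper": 0},
  {"dx": 8.4, "dy": 21.5, "dz": 0, "ax": 0, "ay": 0, "az": 0.1197, "gripper": 0},
  {"dx": 8.4, "dy": 21.5, "dz": 0, "ax": 0, "ay": 0, "az": 0.1197, "gripper": 0},
  {"dx": 8.4, "dy": 21.5, "dz": 0, "ax": 0, "ay": 0, "az": 0.1197, "gripper": 0},
  {"dx": 8.4, "dy": 21.5, "dz": 0, "ax": 0, "ay": 0, "az": 0.1197, "gripper": 0},
  {"dx": 8.4, "dy": 21.5, "dz": 0, "ax": 0, "ay": 0, "az": 0.1197, "gripper": 0},
  {"dx": 8.4, "dy": 21.5, "dz": 0, "ax": 0, "ay": 0, "az": 0.1197, "gripper": 0},
  {"dx": 8.4, "dy": 21.5, "dz": 0, "ax": 0, "ay": 0, "az": 0.1197, "gripper": 0},
  {"dx": 8.4, "dy": 21.5, "dz": 0, "ax": 0, "ay": 0, "az": 0.1197, "gripper": 0},
  {"dx": 8.4, "dy": 21.5, "dz": 0, "ax": 0, "ay": 0, "az": 0.1197, "gripper": 0},
  {"dx": 8.4, "dy": 21.5, "dz": 0, "ax": 0, "ay": 0, "az": 0.1197, "gripper": 0},
])

```text
time_s: 12.43
tcp_pos: [623.4, 60.6, 177.2]
orientation: [[-0.923, 0.386, -0.004], [0.386, 0.923, 0.0], [0.004, -0.001, -1.0]]
force: [-0.1, -1.0, -1.8]
finger_gap: 12.8
gripper_force: 59.5
```

```bash
python3 - <<'E'
from h import *
st=arm.get_state(); print(st["tcp_pos"].round(1),"yaw",np.arctan2(st["orientation"][1][0],st["orientation"][0][0]).round(3),st["joints"].round(2),st["time_s"])
c=arm.camera("wrist"); save(c,"w4"); 
try: d=door(c,xmax=720); print(d)
except Exception as e: print(e)
docks(c,1.375)
E
```

```text
[623.4  60.6 177.2] yaw 2.746 [ 0.01  0.28  1.28  0.    1.59 -1.17] 12.4333
(2629, array([563.25902707, 203.60547477]), np.float64(1.4642343901631028), np.float64(1.4042343901631027), array([ 2.92068414, 11.69466131]), np.float64(-19.425140038991096), np.float64(34.91994750645855))
red 1618 range [[20.3, -85.6], [84.2, -26.3]] box centre [ 52.2 -56. ] z 78.1
yellow 1887 range [[20.6, -151.8], [85.0, -93.7]] box centre [  52.8 -122.8] z 78.3
green 1608 range [[20.8, -218.6], [85.2, -160.4]] box centre [  53.  -189.5] z 78.5
```

View pics/w4.png

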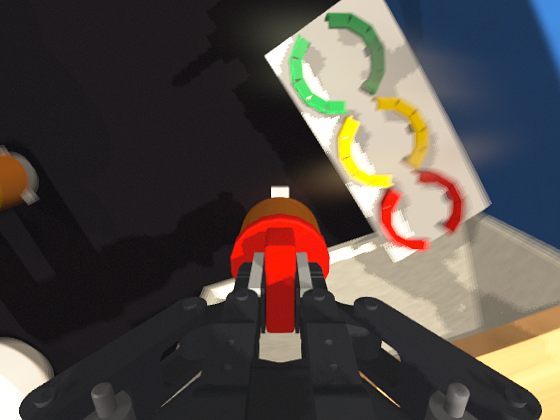

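The wrist view shows the red jar held, with its rib square in the fingers. The dock rings are visible at red (422,210), yellow (385,142) and green (338,65).

```bash
cat >> h.py <<'E'
from scipy.optimize import least_squares
def dockfit(c,z0=65,cols=("red","yellow","green")):
    """ring centres in world from top faces of the lips (radius 24.5-33)"""
    out={}
    H=np.array([709.4,229.4])
    for n,(P,U) in jars(c,cols).items():
        Q=P[(abs(P[:,2]-z0-13)<2.5)&(np.hypot(*(P[:,:2]-H).T)<290)][:,:2]
        if len(Q)<60: continue
        f=lambda p: (lambda r: np.maximum(r-33,0)+np.minimum(r-24.5,0))(np.hypot(*(Q-p).T))
        s=least_squares(f,Q.mean(0),loss="soft_l1",f_scale=1); out[n]=s.x; print(n,len(Q),s.x.round(1),"rms",np.sqrt((f(s.x)**2).mean()).round(2))
    k=list(out)
    if len(k)>1:
        d=out[k[0]]-out[k[-1]]; print("phi",np.arctan2(d[0],d[1]).round(4),"spacing",np.linalg.norm(d).round(1))
    return out
E
python3 - <<'E'
from h import *
c=arm.camera("wrist"); 
st=arm.get_state(); print(st["tcp_pos"].round(1),"yaw",np.arctan2(st["orientation"][1][0],st["orientation"][0][0]).round(3))
dockfit(c); dockfit(arm.camera("top"))
E
```

```text
[623.8  63.  177. ] yaw 2.745
red 1883 [665.6 166.5] rms 0.21
yellow 2250 [600.2 153.3] rms 0.21
green 1717 [534.5 140.1] rms 0.16
phi 1.3722 spacing 133.8
```

>>> play_rows([
  {"dx": 8.4, "dy": 20.7, "dz": 0, "ax": 0, "ay": 0, "az": 0.119, "gripper": 0},
  {"dx": 8.4, "dy": 20.7, "dz": 0, "ax": 0, "ay": 0, "az": 0.119, "gripper": 0},
  {"dx": 8.4, "dy": 20.7, "dz": 0, "ax": 0, "ay": 0, "az": 0.119, "gripper": 0},
  {"dx": 8.4, "dy": 20.7, "dz": 0, "ax": 0, "ay": 0, "az": 0.119, "gripper": 0},
  {"dx": 8.2, "dy": 20.7, "dz": 0, "ax": 0, "ay": 0, "az": 0.119, "gripper": 0},
  {"dx": 0, "dy": 0, "dz": 0, "ax": 0, "ay": 0, "az": 0, "gripper": 0},
  {"dx": 0, "dy": 0, "dz": 0, "ax": 0, "ay": 0, "az": 0, "gripper": 0},
  {"dx": 0, "dy": 0, "dz": 0, "ax": 0, "ay": 0, "az": 0, "gripper": 0},
  {"dx": 0, "dy": 0, "dz": 0, "ax": 0, "ay": 0, "az": 0, "gripper": 0},
])

```text
time_s: 13.33
tcp_pos: [665.6, 161.3, 178.9]
orientation: [[-0.982, -0.189, -0.001], [-0.189, 0.982, -0.001], [0.001, -0.0, -1.0]]
force: [0.7, 0.3, -1.7]
finger_gap: 13.0
gripper_force: 59.7
```

```bash
cat > hold.py <<'E'
from h import *
import sys
p=[];c=None
for i in range(5):
    c=arm.camera("wrist"); st=arm.get_state(); p.append(st["tcp_pos"])
R=st["orientation"]; print("tcp mean",np.mean(p,0).round(1),"ptp",np.ptp(p,axis=0).round(1),"yaw",np.arctan2(R[1][0],R[0][0]).round(4),"tilt",R[:2,2].round(4),"F",st["force"].round(1),st["time_s"],st["joints"].round(2))
dockfit(c)
if len(sys.argv)>1: save(c,sys.argv[1])
E
python3 hold.py
```

```text
tcp mean [665.9 161.7 179.5] ptp [0.3 0.7 0.5] yaw -2.95 tilt [ 0.0002 -0.    ] F [ 0.7  0.2 -1.6] 13.5833 [ 0.16  0.41  1.1  -0.    1.63 -1.61]
red 1009 [665.1 166.6] rms 0.12
yellow 2230 [600.2 153.7] rms 0.19
green 1573 [534.9 140.5] rms 0.12
phi 1.3726 spacing 132.8
```

>>> play_rows([
  {"dx": -0.5, "dy": 4.8, "dz": -5, "ax": 0, "ay": 0, "az": 0.007, "gripper": 0},
  {"dx": 0, "dy": 0, "dz": -10, "ax": 0, "ay": 0, "az": 0, "gripper": 0},
  {"dx": 0, "dy": 0, "dz": -8, "ax": 0, "ay": 0, "az": 0, "gripper": 0},
  {"dx": 0, "dy": 0, "dz": 0, "ax": 0, "ay": 0, "az": 0, "gripper": 0},
  {"dx": 0, "dy": 0, "dz": 0, "ax": 0, "ay": 0, "az": 0, "gripper": 0},
  {"dx": 0, "dy": 0, "dz": 0, "ax": 0, "ay": 0, "az": 0, "gripper": 0},
  {"dx": 0, "dy": 0, "dz": 0, "ax": 0, "ay": 0, "az": 0, "gripper": 0},
  {"dx": 0, "dy": 0, "dz": 0, "ax": 0, "ay": 0, "az": 0, "gripper": 0},
])

```text
time_s: 14.25
tcp_pos: [665.8, 167.6, 157.0]
orientation: [[-0.98, -0.198, 0.001], [-0.198, 0.98, 0.0], [-0.001, 0.0, -1.0]]
force: [-0.2, -0.1, -1.8]
finger_gap: 12.6
gripper_force: 59.7
```

```bash
python3 hold.py
```

```text
tcp mean [665.7 167.6 156.8] ptp [0.2 0.  0.3] yaw -2.9417 tilt [0.0004 0.0001] F [-0.5 -0.7 -0.9] 14.5 [ 0.16  0.42  1.14  0.    1.59 -1.61]
red 1191 [665.2 166.5] rms 0.15
yellow 2776 [600.2 153.7] rms 0.18
green 1472 [535.  140.4] rms 0.12
phi 1.373 spacing 132.8
```

>>> play_rows([
  {"dx": -0.3, "dy": -1, "dz": -2, "ax": 0, "ay": 0, "az": 0, "gripper": 0},
  {"dx": 0, "dy": 0, "dz": -3, "ax": 0, "ay": 0, "az": 0, "gripper": 0},
  {"dx": 0, "dy": 0, "dz": -3, "ax": 0, "ay": 0, "az": 0, "gripper": 0},
  {"dx": 0, "dy": 0, "dz": 0, "ax": 0, "ay": 0, "az": 0, "gripper": 0},
  {"dx": 0, "dy": 0, "dz": 0, "ax": 0, "ay": 0, "az": 0, "gripper": 0},
])

```text
time_s: 14.92
tcp_pos: [665.0, 166.5, 147.7]
orientation: [[-0.98, -0.198, -0.001], [-0.198, 0.98, -0.0], [0.001, 0.0, -1.0]]
force: [-0.1, -0.1, -1.7]
finger_gap: 13.0
gripper_force: 59.7
```

>>> play_rows([
  {"dx": 0, "dy": 0, "dz": -3, "ax": 0, "ay": 0, "az": 0, "gripper": 0},
  {"dx": 0, "dy": 0, "dz": -3, "ax": 0, "ay": 0, "az": 0, "gripper": 0},
  {"dx": 0, "dy": 0, "dz": 0, "ax": 0, "ay": 0, "az": 0, "gripper": 0},
  {"dx": 0, "dy": 0, "dz": 0, "ax": 0, "ay": 0, "az": 0, "gripper": 0},
])

```text
time_s: 15.25
tcp_pos: [665.0, 166.5, 141.8]
orientation: [[-0.98, -0.198, -0.001], [-0.198, 0.98, -0.0], [0.001, 0.0, -1.0]]
force: [0.7, 1.1, -1.7]
finger_gap: 13.0
gripper_force: 59.7
```

>>> play_rows([
  {"dx": 0, "dy": 0, "dz": -2, "ax": 0, "ay": 0, "az": 0, "gripper": 0},
  {"dx": 0, "dy": 0, "dz": -2, "ax": 0, "ay": 0, "az": 0, "gripper": 0},
  {"dx": 0, "dy": 0, "dz": 0, "ax": 0, "ay": 0, "az": 0, "gripper": 0},
  {"dx": 0, "dy": 0, "dz": 0, "ax": 0, "ay": 0, "az": 0, "gripper": 0},
])

```text
time_s: 15.58
tcp_pos: [665.7, 166.6, 139.7]
orientation: [[-0.98, -0.198, 0.002], [-0.198, 0.98, 0.0], [-0.002, -0.0, -1.0]]
force: [-0.6, 0.1, 3.5]
finger_gap: 12.9
gripper_force: 60.2
```

Seated with no interference. Twisting clockwise.

>>> play_rows([
  {"dx": 0, "dy": 0, "dz": 0, "ax": 0, "ay": 0, "az": -0.1, "gripper": 0},
  {"dx": 0, "dy": 0, "dz": 0, "ax": 0, "ay": 0, "az": -0.1, "gripper": 0},
  {"dx": 0, "dy": 0, "dz": 0, "ax": 0, "ay": 0, "az": -0.1, "gripper": 0},
  {"dx": 0, "dy": 0, "dz": 0, "ax": 0, "ay": 0, "az": -0.1, "gripper": 0},
  {"dx": 0, "dy": 0, "dz": 0, "ax": 0, "ay": 0, "az": 0, "gripper": 0},
])

```text
time_s: 16.0
tcp_pos: [665.5, 166.9, 139.7]
orientation: [[-0.98, 0.2, 0.002], [0.2, 0.98, 0.001], [-0.001, 0.001, -1.0]]
force: [-1.7, -0.0, 3.9]
finger_gap: 12.8
gripper_force: 60.5
```

>>> play_rows([
  {"dx": 0, "dy": 0, "dz": 0, "ax": 0, "ay": 0, "az": -0.1, "gripper": 0},
  {"dx": 0, "dy": 0, "dz": 0, "ax": 0, "ay": 0, "az": -0.1, "gripper": 0},
  {"dx": 0, "dy": 0, "dz": 0, "ax": 0, "ay": 0, "az": -0.1, "gripper": 0},
  {"dx": 0, "dy": 0, "dz": 0, "ax": 0, "ay": 0, "az": -0.1, "gripper": 0},
  {"dx": 0, "dy": 0, "dz": 0, "ax": 0, "ay": 0, "az": -0.1, "gripper": 0},
  {"dx": 0, "dy": 0, "dz": 0, "ax": 0, "ay": 0, "az": -0.1, "gripper": 0},
  {"dx": 0, "dy": 0, "dz": 0, "ax": 0, "ay": 0, "az": -0.1, "gripper": 0},
  {"dx": 0, "dy": 0, "dz": 0, "ax": 0, "ay": 0, "az": -0.1, "gripper": 0},
  {"dx": 0, "dy": 0, "dz": 0, "ax": 0, "ay": 0, "az": -0.1, "gripper": 0},
  {"dx": 0, "dy": 0, "dz": 0, "ax": 0, "ay": 0, "az": 0, "gripper": 0},
])

```text
time_s: 16.83
tcp_pos: [664.4, 166.6, 139.7]
orientation: [[-0.453, 0.891, -0.001], [0.891, 0.453, -0.0], [0.0, -0.001, -1.0]]
force: [-6.0, -0.5, 4.3]
finger_gap: 12.8
gripper_force: 63.4
```

```bash
python3 - <<'E'
from h import *
s=arm.get_state();R=s["orientation"]; print(s["tcp_pos"],np.arctan2(R[1][0],R[0][0]),s["force"].round(1),s["wrist_torque"].round(2),s["effort"].round(2)[-1])
E
```

```text
[664.41285978 166.58406    139.71799232] 2.041253035210376 [-6.  -0.5  4.3] [0.16 0.44 0.03] 0.56
```

>>> play_rows([
  {"dx": 0, "dy": 0, "dz": 0, "ax": 0, "ay": 0, "az": -0.08, "gripper": 0},
  {"dx": 0, "dy": 0, "dz": 0, "ax": 0, "ay": 0, "az": -0.05, "gripper": 0},
  {"dx": 0, "dy": 0, "dz": 0, "ax": 0, "ay": 0, "az": 0, "gripper": 0},
  {"dx": 0, "dy": 0, "dz": 0, "ax": 0, "ay": 0, "az": 0, "gripper": 0},
])

```text
time_s: 17.17
tcp_pos: [663.8, 168.7, 140.1]
orientation: [[-0.338, 0.941, -0.001], [0.941, 0.338, 0.004], [0.004, -0.0, -1.0]]
force: [-10.0, 2.2, 5.3]
finger_gap: 12.8
gripper_force: 64.5
```

```bash
python3 - <<'E'
from h import *
s=arm.get_state();R=s["orientation"]; print(s["tcp_pos"],np.arctan2(R[1][0],R[0][0]),s["force"].round(1),s["wrist_torque"].round(2),s["effort"].round(2)[-1])
E
```

```text
[663.83080681 168.68077473 140.0791833 ] 1.9158263495257364 [-10.    2.2   5.3] [0.94 0.33 0.05] 0.07
```

>>> play_rows([
  {"dx": 0, "dy": 0, "dz": 0, "ax": 0, "ay": 0, "az": 0, "gripper": 0.36},
  {"dx": 0, "dy": 0, "dz": 0, "ax": 0, "ay": 0, "az": 0, "gripper": 0.36},
  {"dx": 0, "dy": 0, "dz": 0, "ax": 0, "ay": 0, "az": 0, "gripper": 0.36},
  {"dx": 0, "dy": 0, "dz": 15, "ax": 0, "ay": 0, "az": 0, "gripper": 0.36},
  {"dx": 0, "dy": 0, "dz": 30, "ax": 0, "ay": 0, "az": 0, "gripper": 0.36},
  {"dx": -18, "dy": -36, "dz": 15, "ax": 0, "ay": 0, "az": -0.115, "gripper": 0.36},
  {"dx": -18, "dy": -36, "dz": 0, "ax": 0, "ay": 0, "az": -0.115, "gripper": 0.36},
  {"dx": -18, "dy": -36, "dz": 0, "ax": 0, "ay": 0, "az": -0.115, "gripper": 0.36},
  {"dx": 0, "dy": 0, "dz": 0, "ax": 0, "ay": 0, "az": 0, "gripper": 0.5},
])

```text
time_s: 17.92
tcp_pos: [609.3, 53.8, 198.1]
orientation: [[0.011, 1.0, -0.002], [1.0, -0.011, -0.004], [-0.004, -0.001, -1.0]]
force: [0.2, 0.8, -0.2]
finger_gap: 41.4
gripper_force: 0.0
```

```bash
cat > chk.py <<'E'
from h import *
import sys
st=arm.get_state(); R=st["orientation"]; print(st["tcp_pos"].round(1),"yaw",np.arctan2(R[1][0],R[0][0]).round(3),st["time_s"])
for cam in sys.argv[1].split(","):
    c=arm.camera(cam); print(cam)
    o=dockfit(c)
    for n,(P,U) in jars(c).items():
        m=(np.hypot(*(P[:,:2]-[709.4,229.4]).T)<300); r=rib(P[m],65,0); print(" docked",n,r)
    for n,(P,U) in jars(c).items():
        m=(P[:,2]<110)&(P[:,1]<-100)&(P[:,1]>-480)&(P[:,0]>300)&(P[:,0]<620); print(" loose",n,rib(P[m],0,0))
    try: print(" door",door(c)[2:4])
    except Exception as e: print(e)
    if len(sys.argv)>2: save(c,sys.argv[2])
E
python3 chk.py top,wrist
```

```text
[609.3  53.8 198.1] yaw 1.56 17.9167
top
 docked red (18, array([657.2, 184.1, 151.8]), array([656.9, 184.5]), array([14.5, 11.2]), 3.004)
 docked yellow None
 docked green None
 loose red None
 loose yellow (57, array([ 490.2, -195.7,   86.2]), array([ 488.8, -196.6]), array([44.8, 14.7]), -3.118)
 loose green (60, array([ 473.9, -289.2,   87.9]), array([ 474. , -289.7]), array([14.6, 44.8]), 2.624)
 door (np.float64(1.4059292600400068), np.float64(1.3459292600400068))
wrist
red 979 [663.4 167.8] rms 0.13
yellow 2086 [598.1 157.4] rms 0.16
green 2027 [532.2 146.4] rms 0.17
phi 1.4093 spacing 132.9
 docked red (2685, array([660.7, 170.2, 152.5]), array([562.8, 175.4]), array([ 45.4, 229.6]), 2.348)
 docked yellow None
 docked green None
 loose red None
 loose yellow None
 loose green None
 door (np.float64(1.6050139522133355), np.float64(1.5450139522133355))
```

>>> play_rows([
  {"dx": -9.3, "dy": -19.3, "dz": 0, "ax": 0, "ay": 0, "az": -0.118, "gripper": 0.5},
  {"dx": -9.3, "dy": -19.3, "dz": 0, "ax": 0, "ay": 0, "az": -0.118, "gripper": 0.5},
  {"dx": -9.3, "dy": -19.3, "dz": 0, "ax": 0, "ay": 0, "az": -0.118, "gripper": 0.5},
  {"dx": -9.3, "dy": -19.3, "dz": 0, "ax": 0, "ay": 0, "az": -0.118, "gripper": 0.5},
  {"dx": -9.3, "dy": -19.3, "dz": 0, "ax": 0, "ay": 0, "az": -0.118, "gripper": 0.5},
  {"dx": -9.3, "dy": -19.3, "dz": 0, "ax": 0, "ay": 0, "az": -0.118, "gripper": 0.5},
  {"dx": -9.3, "dy": -19.3, "dz": 0, "ax": 0, "ay": 0, "az": -0.118, "gripper": 0.5},
  {"dx": -9.3, "dy": -19.3, "dz": -10, "ax": 0, "ay": 0, "az": -0.118, "gripper": 0.5},
  {"dx": -9.3, "dy": -19.3, "dz": -15, "ax": 0, "ay": 0, "az": -0.118, "gripper": 0.5},
  {"dx": -9.3, "dy": -19.3, "dz": -15, "ax": 0, "ay": 0, "az": -0.118, "gripper": 0.5},
  {"dx": -9.3, "dy": -19.3, "dz": -15, "ax": 0, "ay": 0, "az": -0.118, "gripper": 0.5},
  {"dx": -9.3, "dy": -19.3, "dz": -15, "ax": 0, "ay": 0, "az": -0.118, "gripper": 0.5},
])

```text
time_s: 19.02
tcp_pos: [500.9, -172.0, 127.3]
orientation: [[0.989, 0.148, 0.001], [0.148, -0.989, -0.0], [0.001, 0.0, -1.0]]
force: [0.4, -0.6, 0.2]
finger_gap: 42.5
gripper_force: 0.0
```

>>> play_rows([
  {"dx": -8.4, "dy": -19.2, "dz": 0, "ax": 0, "ay": 0, "az": -0.118, "gripper": 0.5},
  {"dx": 0, "dy": 0, "dz": 0, "ax": 0, "ay": 0, "az": 0, "gripper": 0.5},
  {"dx": 0, "dy": 0, "dz": 0, "ax": 0, "ay": 0, "az": 0, "gripper": 0.5},
  {"dx": 0, "dy": 0, "dz": 0, "ax": 0, "ay": 0, "az": 0, "gripper": 0.5},
  {"dx": 0, "dy": 0, "dz": 0, "ax": 0, "ay": 0, "az": 0, "gripper": 0.5},
])

```text
time_s: 19.43
tcp_pos: [492.9, -190.2, 128.5]
orientation: [[0.999, 0.036, 0.001], [0.036, -0.999, -0.0], [0.001, 0.0, -1.0]]
force: [-0.4, -1.0, 0.8]
finger_gap: 42.6
gripper_force: 0.0
```

```bash
cat > pick.py <<'E'
from h import *
p=[]
for i in range(4):
    c=arm.camera("wrist"); st=arm.get_state(); p.append(st["tcp_pos"])
R=st["orientation"]; print("tcp",np.mean(p,0).round(1),np.ptp(p,axis=0).round(1),"yaw",np.arctan2(R[1][0],R[0][0]).round(3),st["joints"].round(2),st["time_s"])
for n,(P,U) in jars(c).items():
    m=(P[:,2]<110)&(P[:,1]<-100)&(P[:,1]>-480)&(P[:,0]>300)&(P[:,0]<620); print(" loose",n,rib(P[m],0,0))
E
python3 pick.py; python3 - <<'E'
from h import *
c=arm.camera("top"); print(door(c)[2]); 
P,U=jars(c)["red"]; m=np.hypot(*(P[:,:2]-[663.4,167.8]).T)<40; print(rib(P[m],65,0)); q=P[m]; print(q[:,2].max(), q[q[:,2]>140][:, :2].mean(0))
E
```

```text
tcp [ 492.6 -190.3  128.4] [0.5 0.3 0.2] yaw 0.034 [-0.48  0.09  1.6   0.    1.45  1.06] 19.6333
 loose red None
 loose yellow (1558, array([ 491.5, -195.8,   88.1]), array([ 489.2, -196. ]), array([45.4, 14. ]), -3.121)
 loose green (1662, array([ 478.9, -288.4,   86.3]), array([ 474.8, -289. ]), array([15.3, 45.9]), 2.568)
1.4040708471636196
(60, array([662.8, 169.1, 152. ]), array([663.5, 169.4]), array([13.6, 44.2]), 1.944)
159.58467750262798 [662.5425918  168.71732169]
```

Red is home and locked at about 1.36 rad. Gripping yellow next.

>>> play_rows([
  {"dx": -3.4, "dy": -5.9, "dz": -10, "ax": 0, "ay": 0, "az": -0.014, "gripper": 0.5},
  {"dx": 0, "dy": 0, "dz": -15, "ax": 0, "ay": 0, "az": 0, "gripper": 0.5},
  {"dx": 0, "dy": 0, "dz": -18, "ax": 0, "ay": 0, "az": 0, "gripper": 0.5},
  {"dx": 0, "dy": 0, "dz": -10.5, "ax": 0, "ay": 0, "az": 0, "gripper": 0.5},
  {"dx": 0, "dy": 0, "dz": 0, "ax": 0, "ay": 0, "az": 0, "gripper": 0.5},
  {"dx": 0, "dy": 0, "dz": 0, "ax": 0, "ay": 0, "az": 0, "gripper": 0.5},
  {"dx": 0, "dy": 0, "dz": 0, "ax": 0, "ay": 0, "az": 0, "gripper": 0},
  {"dx": 0, "dy": 0, "dz": 0, "ax": 0, "ay": 0, "az": 0, "gripper": 0},
  {"dx": 0, "dy": 0, "dz": 0, "ax": 0, "ay": 0, "az": 0, "gripper": 0},
  {"dx": 0, "dy": 0, "dz": 0, "ax": 0, "ay": 0, "az": 0, "gripper": 0},
  {"dx": 0, "dy": 0, "dz": 0, "ax": 0, "ay": 0, "az": 0, "gripper": 0},
])

```text
time_s: 20.6
tcp_pos: [488.7, -196.9, 74.9]
orientation: [[1.0, 0.019, 0.001], [0.019, -1.0, -0.0], [0.001, 0.0, -1.0]]
force: [-0.4, 1.3, 2.6]
finger_gap: 12.6
gripper_force: 60.2
```

>>> play_rows([
  {"dx": 0, "dy": 0, "dz": 25, "ax": 0, "ay": 0, "az": 0, "gripper": 0},
  {"dx": 0, "dy": 0, "dz": 40, "ax": 0, "ay": 0, "az": 0, "gripper": 0},
  {"dx": 3.9, "dy": 12.6, "dz": 40, "ax": 0, "ay": 0, "az": 0.117, "gripper": 0},
  {"dx": 3.9, "dy": 12.6, "dz": 5, "ax": 0, "ay": 0, "az": 0.117, "gripper": 0},
  {"dx": 3.9, "dy": 12.6, "dz": 0, "ax": 0, "ay": 0, "az": 0.117, "gripper": 0},
  {"dx": 3.9, "dy": 12.6, "dz": 0, "ax": 0, "ay": 0, "az": 0.117, "gripper": 0},
  {"dx": 3.9, "dy": 12.6, "dz": 0, "ax": 0, "ay": 0, "az": 0.117, "gripper": 0},
  {"dx": 3.9, "dy": 12.6, "dz": 0, "ax": 0, "ay": 0, "az": 0.117, "gripper": 0},
  {"dx": 3.9, "dy": 12.6, "dz": 0, "ax": 0, "ay": 0, "az": 0.117, "gripper": 0},
  {"dx": 3.9, "dy": 12.6, "dz": 0, "ax": 0, "ay": 0, "az": 0.117, "gripper": 0},
  {"dx": 3.9, "dy": 12.6, "dz": 0, "ax": 0, "ay": 0, "az": 0.117, "gripper": 0},
  {"dx": 3.9, "dy": 12.6, "dz": 0, "ax": 0, "ay": 0, "az": 0.117, "gripper": 0},
])

```text
time_s: 21.6
tcp_pos: [527.0, -70.6, 183.0]
orientation: [[0.368, 0.93, -0.002], [0.93, -0.368, -0.0], [-0.001, -0.002, -1.0]]
force: [-0.3, 1.3, -2.4]
finger_gap: 12.9
gripper_force: 59.7
```

>>> play_rows([
  {"dx": 3.9, "dy": 12.6, "dz": 0, "ax": 0, "ay": 0, "az": 0.117, "gripper": 0},
  {"dx": 3.9, "dy": 12.6, "dz": 0, "ax": 0, "ay": 0, "az": 0.117, "gripper": 0},
  {"dx": 3.9, "dy": 12.6, "dz": 0, "ax": 0, "ay": 0, "az": 0.117, "gripper": 0},
  {"dx": 3.9, "dy": 12.6, "dz": 0, "ax": 0, "ay": 0, "az": 0.117, "gripper": 0},
  {"dx": 3.9, "dy": 12.6, "dz": 0, "ax": 0, "ay": 0, "az": 0.117, "gripper": 0},
  {"dx": 3.9, "dy": 12.6, "dz": 0, "ax": 0, "ay": 0, "az": 0.117, "gripper": 0},
  {"dx": 3.9, "dy": 12.6, "dz": 0, "ax": 0, "ay": 0, "az": 0.117, "gripper": 0},
  {"dx": 3.9, "dy": 12.6, "dz": 0, "ax": 0, "ay": 0, "az": 0.117, "gripper": 0},
  {"dx": 3.9, "dy": 12.6, "dz": 0, "ax": 0, "ay": 0, "az": 0.117, "gripper": 0},
  {"dx": 3.9, "dy": 12.6, "dz": 0, "ax": 0, "ay": 0, "az": 0.117, "gripper": 0},
  {"dx": 3.9, "dy": 12.6, "dz": 0, "ax": 0, "ay": 0, "az": 0.117, "gripper": 0},
  {"dx": 3.9, "dy": 12.6, "dz": 0, "ax": 0, "ay": 0, "az": 0.117, "gripper": 0},
])

```text
time_s: 22.6
tcp_pos: [573.8, 80.5, 182.9]
orientation: [[-0.856, 0.517, -0.002], [0.517, 0.856, -0.0], [0.001, -0.001, -1.0]]
force: [0.3, 0.4, -2.6]
finger_gap: 12.7
gripper_force: 59.7
```

>>> play_rows([
  {"dx": 3.9, "dy": 12.6, "dz": 0, "ax": 0, "ay": 0, "az": 0.117, "gripper": 0},
  {"dx": 3.9, "dy": 12.6, "dz": 0, "ax": 0, "ay": 0, "az": 0.117, "gripper": 0},
  {"dx": 3.9, "dy": 12.6, "dz": 0, "ax": 0, "ay": 0, "az": 0.117, "gripper": 0},
  {"dx": 0, "dy": 0, "dz": 0, "ax": 0, "ay": 0, "az": 0, "gripper": 0},
  {"dx": 0, "dy": 0, "dz": 0, "ax": 0, "ay": 0, "az": 0, "gripper": 0},
  {"dx": 0, "dy": 0, "dz": 0, "ax": 0, "ay": 0, "az": 0, "gripper": 0},
])

```text
time_s: 23.1
tcp_pos: [585.4, 117.2, 183.3]
orientation: [[-0.98, 0.199, -0.001], [0.199, 0.98, -0.001], [0.001, -0.001, -1.0]]
force: [-0.7, -0.3, -3.4]
finger_gap: 12.9
gripper_force: 59.7
```

```bash
python3 hold.py
```

```text
tcp mean [585.7 117.  183.9] ptp [0.3 0.2 0.6] yaw 2.9419 tilt [ 0.0001 -0.0001] F [-0.8 -0.3 -2.7] 23.35 [ 0.1   0.21  1.35 -0.    1.58 -1.27]
red 393 [662.4 169.4] rms 8.46
yellow 1098 [597.6 157.5] rms 1.33
green 1997 [531.8 146.1] rms 0.12
phi 1.3946 spacing 132.6
```

>>> play_rows([
  {"dx": 4, "dy": 13.4, "dz": 0, "ax": 0, "ay": 0, "az": 0.12, "gripper": 0},
  {"dx": 4, "dy": 13.4, "dz": 0, "ax": 0, "ay": 0, "az": 0.12, "gripper": 0},
  {"dx": 4.2, "dy": 13.4, "dz": -5, "ax": 0, "ay": 0, "az": 0.121, "gripper": 0},
  {"dx": 0, "dy": 0, "dz": -12, "ax": 0, "ay": 0, "az": 0, "gripper": 0},
  {"dx": 0, "dy": 0, "dz": -10, "ax": 0, "ay": 0, "az": 0, "gripper": 0},
  {"dx": 0, "dy": 0, "dz": 0, "ax": 0, "ay": 0, "az": 0, "gripper": 0},
  {"dx": 0, "dy": 0, "dz": 0, "ax": 0, "ay": 0, "az": 0, "gripper": 0},
  {"dx": 0, "dy": 0, "dz": 0, "ax": 0, "ay": 0, "az": 0, "gripper": 0},
  {"dx": 0, "dy": 0, "dz": 0, "ax": 0, "ay": 0, "az": 0, "gripper": 0},
])

```text
time_s: 24.1
tcp_pos: [598.3, 157.4, 157.7]
orientation: [[-0.987, -0.161, 0.001], [-0.161, 0.987, 0.0], [-0.001, -0.0, -1.0]]
force: [-0.0, -0.8, -2.9]
finger_gap: 13.1
gripper_force: 59.7
```

```bash
python3 hold.py w5
```

```text
tcp mean [598.4 157.7 157.8] ptp [0.2 0.3 0.3] yaw -2.9792 tilt [0.0008 0.0002] F [ 0.9  0.  -3.1] 24.35 [ 0.17  0.27  1.33  0.    1.54 -1.57]
yellow 1200 [597.2 156.9] rms 0.13
green 2634 [531.8 146.2] rms 0.13
phi 1.4073 spacing 66.3
```

View pics/w5.png

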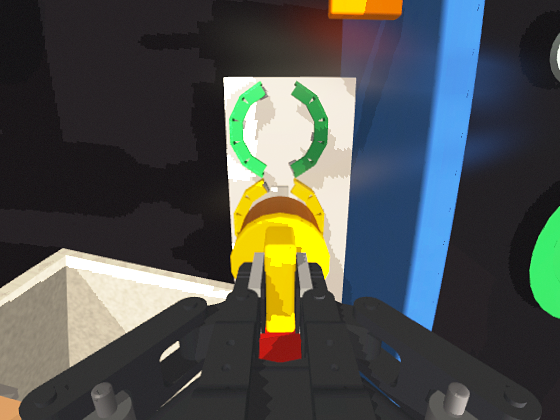

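The wrist view shows the held yellow jar aligned with its ring: its lug tip sits at (279,188), right in the entry gap. Going down.

>>> play_rows([
  {"dx": -0.9, "dy": -0.6, "dz": -2, "ax": 0, "ay": 0, "az": 0, "gripper": 0},
  {"dx": 0, "dy": 0, "dz": -3, "ax": 0, "ay": 0, "az": 0, "gripper": 0},
  {"dx": 0, "dy": 0, "dz": -3, "ax": 0, "ay": 0, "az": 0, "gripper": 0},
  {"dx": 0, "dy": 0, "dz": -2, "ax": 0, "ay": 0, "az": 0, "gripper": 0},
  {"dx": 0, "dy": 0, "dz": 0, "ax": 0, "ay": 0, "az": 0, "gripper": 0},
])

```text
time_s: 24.77
tcp_pos: [596.9, 157.5, 146.0]
orientation: [[-0.987, -0.162, -0.001], [-0.162, 0.987, 0.0], [0.001, 0.0, -1.0]]
force: [0.9, 0.2, -3.0]
finger_gap: 12.5
gripper_force: 59.7
```

>>> play_rows([
  {"dx": 0, "dy": 0, "dz": -3, "ax": 0, "ay": 0, "az": 0, "gripper": 0},
  {"dx": 0, "dy": 0, "dz": -3, "ax": 0, "ay": 0, "az": 0, "gripper": 0},
  {"dx": 0, "dy": 0, "dz": -2, "ax": 0, "ay": 0, "az": 0, "gripper": 0},
  {"dx": 0, "dy": 0, "dz": -1, "ax": 0, "ay": 0, "az": 0, "gripper": 0},
  {"dx": 0, "dy": 0, "dz": 0, "ax": 0, "ay": 0, "az": 0, "gripper": 0},
  {"dx": 0, "dy": 0, "dz": 0, "ax": 0, "ay": 0, "az": 0, "gripper": 0},
])

```text
time_s: 25.27
tcp_pos: [597.3, 157.3, 139.8]
orientation: [[-0.987, -0.162, 0.001], [-0.162, 0.987, 0.0], [-0.001, -0.0, -1.0]]
force: [-2.1, -0.5, 6.1]
finger_gap: 13.1
gripper_force: 60.7
```

Seated. Twist.

>>> play_rows([
  {"dx": 0, "dy": 0, "dz": 0, "ax": 0, "ay": 0, "az": -0.12, "gripper": 0},
  {"dx": 0, "dy": 0, "dz": 0, "ax": 0, "ay": 0, "az": -0.12, "gripper": 0},
  {"dx": 0, "dy": 0, "dz": 0, "ax": 0, "ay": 0, "az": -0.12, "gripper": 0},
  {"dx": 0, "dy": 0, "dz": 0, "ax": 0, "ay": 0, "az": -0.12, "gripper": 0},
  {"dx": 0, "dy": 0, "dz": 0, "ax": 0, "ay": 0, "az": -0.12, "gripper": 0},
  {"dx": 0, "dy": 0, "dz": 0, "ax": 0, "ay": 0, "az": -0.12, "gripper": 0},
  {"dx": 0, "dy": 0, "dz": 0, "ax": 0, "ay": 0, "az": -0.12, "gripper": 0},
  {"dx": 0, "dy": 0, "dz": 0, "ax": 0, "ay": 0, "az": -0.12, "gripper": 0},
  {"dx": 0, "dy": 0, "dz": 0, "ax": 0, "ay": 0, "az": -0.12, "gripper": 0},
  {"dx": 0, "dy": 0, "dz": 0, "ax": 0, "ay": 0, "az": -0.12, "gripper": 0},
  {"dx": 0, "dy": 0, "dz": 0, "ax": 0, "ay": 0, "az": -0.12, "gripper": 0},
  {"dx": 0, "dy": 0, "dz": 0, "ax": 0, "ay": 0, "az": 0, "gripper": 0},
])

```text
time_s: 26.27
tcp_pos: [598.1, 157.7, 139.8]
orientation: [[-0.4, 0.916, 0.003], [0.916, 0.4, 0.001], [-0.001, 0.004, -1.0]]
force: [-1.0, 0.1, 5.8]
finger_gap: 12.8
gripper_force: 60.8
```

>>> play_rows([
  {"dx": 0, "dy": 0, "dz": 0, "ax": 0, "ay": 0, "az": -0.08, "gripper": 0},
  {"dx": 0, "dy": 0, "dz": 0, "ax": 0, "ay": 0, "az": -0.04, "gripper": 0},
  {"dx": 0, "dy": 0, "dz": 0, "ax": 0, "ay": 0, "az": 0, "gripper": 0},
  {"dx": 0, "dy": 0, "dz": 0, "ax": 0, "ay": 0, "az": 0, "gripper": 0},
])

```text
time_s: 26.6
tcp_pos: [597.8, 158.7, 139.8]
orientation: [[-0.295, 0.955, 0.003], [0.955, 0.295, 0.002], [0.001, 0.004, -1.0]]
force: [-1.5, 2.2, 6.0]
finger_gap: 12.9
gripper_force: 61.5
```

>>> play_rows([
  {"dx": 0, "dy": 0, "dz": 0, "ax": 0, "ay": 0, "az": 0, "gripper": 0.36},
  {"dx": 0, "dy": 0, "dz": 0, "ax": 0, "ay": 0, "az": 0, "gripper": 0.36},
  {"dx": 0, "dy": 0, "dz": 0, "ax": 0, "ay": 0, "az": 0, "gripper": 0.36},
  {"dx": 0, "dy": 0, "dz": 15, "ax": 0, "ay": 0, "az": 0, "gripper": 0.36},
  {"dx": 0, "dy": 0, "dz": 35, "ax": 0, "ay": 0, "az": 0, "gripper": 0.36},
  {"dx": -6.15, "dy": -22.4, "dz": 10, "ax": 0, "ay": 0, "az": -0.1195, "gripper": 0.36},
  {"dx": -6.15, "dy": -22.4, "dz": 0, "ax": 0, "ay": 0, "az": -0.1195, "gripper": 0.36},
  {"dx": -6.15, "dy": -22.4, "dz": 0, "ax": 0, "ay": 0, "az": -0.1195, "gripper": 0.36},
  {"dx": -6.15, "dy": -22.4, "dz": 0, "ax": 0, "ay": 0, "az": -0.1195, "gripper": 0.36},
  {"dx": 0, "dy": 0, "dz": 0, "ax": 0, "ay": 0, "az": 0, "gripper": 0.5},
])

```text
time_s: 27.43
tcp_pos: [571.7, 64.0, 197.7]
orientation: [[0.19, 0.982, -0.001], [0.982, -0.19, -0.003], [-0.003, -0.001, -1.0]]
force: [0.8, 0.0, 1.1]
finger_gap: 41.4
gripper_force: 0.0
```

```bash
python3 - <<'E'
from h import *
c=arm.camera("wrist"); o=dockfit(c,cols=("green",))
for cam in ("wrist","top"):
    c=arm.camera(cam)
    for n,p in [("red",[663.4,169]),("yellow",[597.6,158.5])]:
        P,U=jars(c)[n]; m=np.hypot(*(P[:,:2]-p).T)<38; print(cam,n,rib(P[m],65,0))
print(door(c)[2])
P,U=jars(c)["green"]; m=(P[:,2]<110)&(P[:,1]<-100)&(P[:,1]>-480)&(P[:,0]>300)&(P[:,0]<620); print(rib(P[m],0,0)); st=arm.get_state();print(st["tcp_pos"],st["orientation"][:2,0])
E
```

```text
green 1925 [531.1 148.2] rms 0.15
wrist red (2648, array([660.4, 169.7, 152.2]), array([661.9, 170.7]), array([15.3, 45.4]), 1.975)
wrist yellow (2295, array([596.2, 160.1, 153.2]), array([596.5, 159.9]), array([14.5, 46.1]), 1.915)
top red None
top yellow None
1.4150055560318002
(60, array([ 473.6, -289. ,   86.6]), array([ 474.2, -289.5]), array([14.3, 44.7]), 2.609)
[572.54733606  67.80336274 197.62964262] [0.18239052 0.98322607]
```

>>> play_rows([
  {"dx": -6.1, "dy": -22.3, "dz": 0, "ax": 0, "ay": 0, "az": -0.1195, "gripper": 0.5},
  {"dx": -6.1, "dy": -22.3, "dz": 0, "ax": 0, "ay": 0, "az": -0.1195, "gripper": 0.5},
  {"dx": -6.1, "dy": -22.3, "dz": 0, "ax": 0, "ay": 0, "az": -0.1195, "gripper": 0.5},
  {"dx": -6.1, "dy": -22.3, "dz": 0, "ax": 0, "ay": 0, "az": -0.1195, "gripper": 0.5},
  {"dx": -6.1, "dy": -22.3, "dz": 0, "ax": 0, "ay": 0, "az": -0.1195, "gripper": 0.5},
  {"dx": -6.1, "dy": -22.3, "dz": 0, "ax": 0, "ay": 0, "az": -0.1195, "gripper": 0.5},
  {"dx": -6.1, "dy": -22.3, "dz": 0, "ax": 0, "ay": 0, "az": -0.1195, "gripper": 0.5},
  {"dx": -6.1, "dy": -22.3, "dz": 0, "ax": 0, "ay": 0, "az": -0.1195, "gripper": 0.5},
  {"dx": -6.1, "dy": -22.3, "dz": 0, "ax": 0, "ay": 0, "az": -0.1195, "gripper": 0.5},
  {"dx": -6.1, "dy": -22.3, "dz": 0, "ax": 0, "ay": 0, "az": -0.1195, "gripper": 0.5},
  {"dx": -6.1, "dy": -22.3, "dz": -10, "ax": 0, "ay": 0, "az": -0.1195, "gripper": 0.5},
  {"dx": -6.1, "dy": -22.3, "dz": -10, "ax": 0, "ay": 0, "az": -0.1195, "gripper": 0.5},
])

```text
time_s: 28.58
tcp_pos: [500.2, -200.2, 178.5]
orientation: [[0.999, -0.05, 0.002], [-0.05, -0.999, -0.001], [0.002, 0.001, -1.0]]
force: [0.1, 0.2, 0.7]
finger_gap: 42.8
gripper_force: 0.0
```

>>> play_rows([
  {"dx": -6.1, "dy": -22.3, "dz": -10, "ax": 0, "ay": 0, "az": -0.1195, "gripper": 0.5},
  {"dx": -6.1, "dy": -22.3, "dz": -20, "ax": 0, "ay": 0, "az": -0.1195, "gripper": 0.5},
  {"dx": -6.1, "dy": -22.3, "dz": -20, "ax": 0, "ay": 0, "az": -0.1195, "gripper": 0.5},
  {"dx": -6.1, "dy": -22.3, "dz": 0, "ax": 0, "ay": 0, "az": -0.1195, "gripper": 0.5},
  {"dx": 0, "dy": 0, "dz": 0, "ax": 0, "ay": 0, "az": 0, "gripper": 0.5},
  {"dx": 0, "dy": 0, "dz": 0, "ax": 0, "ay": 0, "az": 0, "gripper": 0.5},
  {"dx": 0, "dy": 0, "dz": 0, "ax": 0, "ay": 0, "az": 0, "gripper": 0.5},
  {"dx": 0, "dy": 0, "dz": 0, "ax": 0, "ay": 0, "az": 0, "gripper": 0.5},
])

```text
time_s: 29.25
tcp_pos: [475.9, -288.0, 128.6]
orientation: [[0.867, -0.499, 0.001], [-0.499, -0.867, -0.0], [0.001, -0.0, -1.0]]
force: [-0.6, 0.8, 0.0]
finger_gap: 42.6
gripper_force: 0.0
```

```bash
python3 pick.py; python3 - <<'E'
from h import *
c=arm.camera("top"); print(door(c)[2]); 
for n,p in [("red",[662.5,169.5]),("yellow",[596.8,159.2])]:
    P,U=jars(c)[n]; m=np.hypot(*(P[:,:2]-p).T)<38; print(n,rib(P[m],65,0))
E
```

```text
tcp [ 475.7 -288.1  128.6] [0.3 0.3 0.1] yaw -0.524 [-0.65  0.15  1.53  0.    1.46  1.45] 29.45
 loose red None
 loose yellow None
 loose green (867, array([ 484.8, -295.1,   87.6]), array([ 475.1, -289.6]), array([13.8, 45.4]), 2.662)
1.4155933594347312
red (63, array([662.1, 170.1, 151.8]), array([662. , 169.9]), array([15.5, 45. ]), 1.926)
yellow (49, array([597.9, 159.8, 151.9]), array([597.9, 160.1]), array([12.7, 43.2]), 1.91)
```

>>> play_rows([
  {"dx": -0.9, "dy": -1.5, "dz": -10, "ax": 0, "ay": 0, "az": 0, "gripper": 0.5},
  {"dx": 0, "dy": 0, "dz": -15, "ax": 0, "ay": 0, "az": 0, "gripper": 0.5},
  {"dx": 0, "dy": 0, "dz": -18, "ax": 0, "ay": 0, "az": 0, "gripper": 0.5},
  {"dx": 0, "dy": 0, "dz": -10.5, "ax": 0, "ay": 0, "az": 0, "gripper": 0.5},
  {"dx": 0, "dy": 0, "dz": 0, "ax": 0, "ay": 0, "az": 0, "gripper": 0.5},
  {"dx": 0, "dy": 0, "dz": 0, "ax": 0, "ay": 0, "az": 0, "gripper": 0.5},
  {"dx": 0, "dy": 0, "dz": 0, "ax": 0, "ay": 0, "az": 0, "gripper": 0},
  {"dx": 0, "dy": 0, "dz": 0, "ax": 0, "ay": 0, "az": 0, "gripper": 0},
  {"dx": 0, "dy": 0, "dz": 0, "ax": 0, "ay": 0, "az": 0, "gripper": 0},
  {"dx": 0, "dy": 0, "dz": 0, "ax": 0, "ay": 0, "az": 0, "gripper": 0},
  {"dx": 0, "dy": 0, "dz": 0, "ax": 0, "ay": 0, "az": 0, "gripper": 0},
])

```text
time_s: 30.42
tcp_pos: [474.2, -290.6, 74.9]
orientation: [[0.865, -0.502, 0.0], [-0.502, -0.865, -0.0], [0.001, 0.0, -1.0]]
force: [-0.4, -0.3, 1.0]
finger_gap: 12.9
gripper_force: 62.1
```

>>> play_rows([
  {"dx": 0, "dy": 0, "dz": 25, "ax": 0, "ay": 0, "az": 0, "gripper": 0},
  {"dx": 0, "dy": 0, "dz": 40, "ax": 0, "ay": 0, "az": 0, "gripper": 0},
  {"dx": 1.8, "dy": 14, "dz": 40, "ax": 0, "ay": 0, "az": 0.119, "gripper": 0},
  {"dx": 1.8, "dy": 14, "dz": 5, "ax": 0, "ay": 0, "az": 0.119, "gripper": 0},
  {"dx": 1.8, "dy": 14, "dz": 0, "ax": 0, "ay": 0, "az": 0.119, "gripper": 0},
  {"dx": 1.8, "dy": 14, "dz": 0, "ax": 0, "ay": 0, "az": 0.119, "gripper": 0},
  {"dx": 1.8, "dy": 14, "dz": 0, "ax": 0, "ay": 0, "az": 0.119, "gripper": 0},
  {"dx": 1.8, "dy": 14, "dz": 0, "ax": 0, "ay": 0, "az": 0.119, "gripper": 0},
  {"dx": 1.8, "dy": 14, "dz": 0, "ax": 0, "ay": 0, "az": 0.119, "gripper": 0},
  {"dx": 1.8, "dy": 14, "dz": 0, "ax": 0, "ay": 0, "az": 0.119, "gripper": 0},
  {"dx": 1.8, "dy": 14, "dz": 0, "ax": 0, "ay": 0, "az": 0.119, "gripper": 0},
  {"dx": 1.8, "dy": 14, "dz": 0, "ax": 0, "ay": 0, "az": 0.119, "gripper": 0},
])

```text
time_s: 31.42
tcp_pos: [491.6, -149.9, 183.2]
orientation: [[0.784, 0.621, -0.001], [0.621, -0.784, 0.0], [-0.001, -0.001, -1.0]]
force: [0.9, -0.7, -2.0]
finger_gap: 12.6
gripper_force: 61.8
```

>>> play_rows([
  {"dx": 1.8, "dy": 14, "dz": 0, "ax": 0, "ay": 0, "az": 0.119, "gripper": 0},
  {"dx": 1.8, "dy": 14, "dz": 0, "ax": 0, "ay": 0, "az": 0.119, "gripper": 0},
  {"dx": 1.8, "dy": 14, "dz": 0, "ax": 0, "ay": 0, "az": 0.119, "gripper": 0},
  {"dx": 1.8, "dy": 14, "dz": 0, "ax": 0, "ay": 0, "az": 0.119, "gripper": 0},
  {"dx": 1.8, "dy": 14, "dz": 0, "ax": 0, "ay": 0, "az": 0.119, "gripper": 0},
  {"dx": 1.8, "dy": 14, "dz": 0, "ax": 0, "ay": 0, "az": 0.119, "gripper": 0},
  {"dx": 1.8, "dy": 14, "dz": 0, "ax": 0, "ay": 0, "az": 0.119, "gripper": 0},
  {"dx": 1.8, "dy": 14, "dz": 0, "ax": 0, "ay": 0, "az": 0.119, "gripper": 0},
  {"dx": 1.8, "dy": 14, "dz": 0, "ax": 0, "ay": 0, "az": 0.119, "gripper": 0},
  {"dx": 1.8, "dy": 14, "dz": 0, "ax": 0, "ay": 0, "az": 0.119, "gripper": 0},
  {"dx": 1.8, "dy": 14, "dz": 0, "ax": 0, "ay": 0, "az": 0.119, "gripper": 0},
  {"dx": 1.8, "dy": 14, "dz": 0, "ax": 0, "ay": 0, "az": 0.119, "gripper": 0},
])

```text
time_s: 32.42
tcp_pos: [513.2, 18.0, 183.1]
orientation: [[-0.503, 0.864, -0.001], [0.864, 0.503, 0.0], [0.001, -0.001, -1.0]]
force: [-0.4, 0.3, -1.7]
finger_gap: 13.1
gripper_force: 61.8
```

>>> play_rows([
  {"dx": 1.8, "dy": 14, "dz": 0, "ax": 0, "ay": 0, "az": 0.119, "gripper": 0},
  {"dx": 1.8, "dy": 14, "dz": 0, "ax": 0, "ay": 0, "az": 0.119, "gripper": 0},
  {"dx": 1.8, "dy": 14, "dz": 0, "ax": 0, "ay": 0, "az": 0.119, "gripper": 0},
  {"dx": 1.8, "dy": 14, "dz": 0, "ax": 0, "ay": 0, "az": 0.119, "gripper": 0},
  {"dx": 0, "dy": 0, "dz": 0, "ax": 0, "ay": 0, "az": 0.119, "gripper": 0},
  {"dx": 0, "dy": 0, "dz": 0, "ax": 0, "ay": 0, "az": 0.119, "gripper": 0},
  {"dx": 0, "dy": 0, "dz": 0, "ax": 0, "ay": 0, "az": 0, "gripper": 0},
  {"dx": 0, "dy": 0, "dz": 0, "ax": 0, "ay": 0, "az": 0, "gripper": 0},
  {"dx": 0, "dy": 0, "dz": 0, "ax": 0, "ay": 0, "az": 0, "gripper": 0},
])

```text
time_s: 33.17
tcp_pos: [520.6, 73.1, 183.5]
orientation: [[-0.943, 0.332, -0.001], [0.332, 0.943, 0.0], [0.001, -0.0, -1.0]]
force: [0.1, 0.1, -1.2]
finger_gap: 13.0
gripper_force: 61.8
```

```bash
python3 hold.py w6
```

```text
tcp mean [520.8  73.1 183.7] ptp [0.2 0.1 0.3] yaw 2.8054 tilt [0.0001 0.0001] F [-0.1 -0.3 -1.8] 33.4167 [ 0.03  0.05  1.52  0.    1.57 -1.2 ]
yellow 935 [596.2 157.9] rms 0.23
green 1339 [531.1 147.4] rms 0.16
phi 1.4107 spacing 65.9
```

View pics/w6.png

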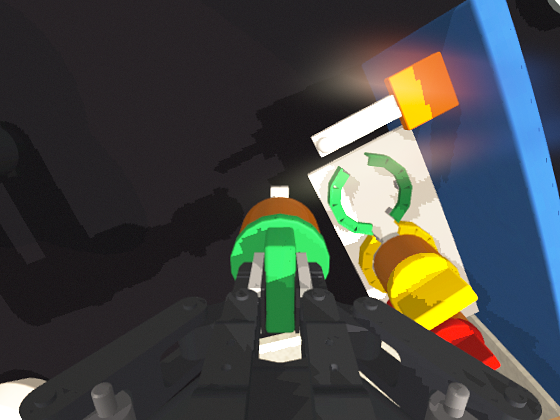

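The wrist view shows the green jar held and its ring at (370,195). The yellow and red jars are docked, and the catch arm is clear at (355,125).

>>> play_rows([
  {"dx": 2, "dy": 14.9, "dz": 0, "ax": 0, "ay": 0, "az": 0.0984, "gripper": 0},
  {"dx": 2, "dy": 14.9, "dz": 0, "ax": 0, "ay": 0, "az": 0.0984, "gripper": 0},
  {"dx": 2, "dy": 14.9, "dz": 0, "ax": 0, "ay": 0, "az": 0.0984, "gripper": 0},
  {"dx": 2, "dy": 14.9, "dz": 0, "ax": 0, "ay": 0, "az": 0.0984, "gripper": 0},
  {"dx": 2.2, "dy": 14.9, "dz": -5, "ax": 0, "ay": 0, "az": 0.0984, "gripper": 0},
  {"dx": 0, "dy": 0, "dz": -12, "ax": 0, "ay": 0, "az": 0, "gripper": 0},
  {"dx": 0, "dy": 0, "dz": -9, "ax": 0, "ay": 0, "az": 0, "gripper": 0},
  {"dx": 0, "dy": 0, "dz": 0, "ax": 0, "ay": 0, "az": 0, "gripper": 0},
  {"dx": 0, "dy": 0, "dz": 0, "ax": 0, "ay": 0, "az": 0, "gripper": 0},
  {"dx": 0, "dy": 0, "dz": 0, "ax": 0, "ay": 0, "az": 0, "gripper": 0},
  {"dx": 0, "dy": 0, "dz": 0, "ax": 0, "ay": 0, "az": 0, "gripper": 0},
])

```text
time_s: 34.33
tcp_pos: [531.4, 147.2, 158.4]
orientation: [[-0.988, -0.155, 0.001], [-0.155, 0.988, 0.0], [-0.001, -0.0, -1.0]]
force: [-1.3, 0.2, -2.1]
finger_gap: 12.9
gripper_force: 61.7
```

```bash
python3 hold.py w7; python3 -c "
from h import *
print(door(arm.camera('top'))[2])"
```

```text
tcp mean [531.4 147.5 158.4] ptp [0.2 0.4 0.3] yaw -2.9852 tilt [0.0008 0.0002] F [ 0.2 -0.3 -2.1] 34.5833 [ 0.17  0.12  1.5   0.    1.52 -1.56]
green 1100 [530.  147.8] rms 0.09
1.415660987246383
```

View pics/w7.png

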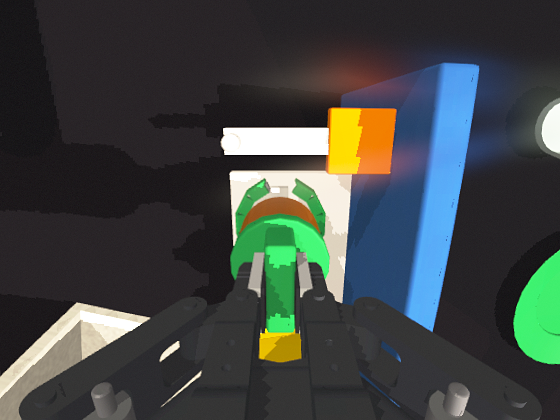

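Aligned, with the lug at (279,190) in the gap. Going down.

>>> play_rows([
  {"dx": -0.9, "dy": 0.2, "dz": -2, "ax": 0, "ay": 0, "az": 0, "gripper": 0},
  {"dx": 0, "dy": 0, "dz": -3, "ax": 0, "ay": 0, "az": 0, "gripper": 0},
  {"dx": 0, "dy": 0, "dz": -3, "ax": 0, "ay": 0, "az": 0, "gripper": 0},
  {"dx": 0, "dy": 0, "dz": -2, "ax": 0, "ay": 0, "az": 0, "gripper": 0},
  {"dx": 0, "dy": 0, "dz": 0, "ax": 0, "ay": 0, "az": 0, "gripper": 0},
])

```text
time_s: 35.05
tcp_pos: [529.8, 148.0, 146.9]
orientation: [[-0.988, -0.156, -0.001], [-0.156, 0.988, -0.0], [0.001, 0.0, -1.0]]
force: [-0.7, 0.5, -2.0]
finger_gap: 12.9
gripper_force: 61.7
```

>>> play_rows([
  {"dx": 0, "dy": 0, "dz": -3, "ax": 0, "ay": 0, "az": 0, "gripper": 0},
  {"dx": 0, "dy": 0, "dz": -3, "ax": 0, "ay": 0, "az": 0, "gripper": 0},
  {"dx": 0, "dy": 0, "dz": -2, "ax": 0, "ay": 0, "az": 0, "gripper": 0},
  {"dx": 0, "dy": 0, "dz": -1.5, "ax": 0, "ay": 0, "az": 0, "gripper": 0},
  {"dx": 0, "dy": 0, "dz": 0, "ax": 0, "ay": 0, "az": 0, "gripper": 0},
  {"dx": 0, "dy": 0, "dz": 0, "ax": 0, "ay": 0, "az": 0, "gripper": 0},
])

```text
time_s: 35.55
tcp_pos: [530.2, 147.9, 139.8]
orientation: [[-0.988, -0.156, 0.001], [-0.156, 0.988, 0.0], [-0.001, -0.0, -1.0]]
force: [-3.4, -0.3, 5.3]
finger_gap: 12.5
gripper_force: 62.7
```

>>> play_rows([
  {"dx": 0, "dy": 0, "dz": 0, "ax": 0, "ay": 0, "az": -0.12, "gripper": 0},
  {"dx": 0, "dy": 0, "dz": 0, "ax": 0, "ay": 0, "az": -0.12, "gripper": 0},
  {"dx": 0, "dy": 0, "dz": 0, "ax": 0, "ay": 0, "az": -0.12, "gripper": 0},
  {"dx": 0, "dy": 0, "dz": 0, "ax": 0, "ay": 0, "az": -0.12, "gripper": 0},
  {"dx": 0, "dy": 0, "dz": 0, "ax": 0, "ay": 0, "az": -0.12, "gripper": 0},
  {"dx": 0, "dy": 0, "dz": 0, "ax": 0, "ay": 0, "az": -0.12, "gripper": 0},
  {"dx": 0, "dy": 0, "dz": 0, "ax": 0, "ay": 0, "az": -0.12, "gripper": 0},
  {"dx": 0, "dy": 0, "dz": 0, "ax": 0, "ay": 0, "az": -0.12, "gripper": 0},
  {"dx": 0, "dy": 0, "dz": 0, "ax": 0, "ay": 0, "az": -0.12, "gripper": 0},
  {"dx": 0, "dy": 0, "dz": 0, "ax": 0, "ay": 0, "az": -0.12, "gripper": 0},
  {"dx": 0, "dy": 0, "dz": 0, "ax": 0, "ay": 0, "az": -0.12, "gripper": 0},
  {"dx": 0, "dy": 0, "dz": 0, "ax": 0, "ay": 0, "az": 0, "gripper": 0},
])

```text
time_s: 36.55
tcp_pos: [531.2, 148.5, 139.8]
orientation: [[-0.395, 0.919, 0.004], [0.919, 0.395, 0.001], [-0.0, 0.004, -1.0]]
force: [1.0, 0.7, 4.9]
finger_gap: 12.7
gripper_force: 62.6
```

>>> play_rows([
  {"dx": 0, "dy": 0, "dz": 0, "ax": 0, "ay": 0, "az": -0.07, "gripper": 0},
  {"dx": 0, "dy": 0, "dz": 0, "ax": 0, "ay": 0, "az": -0.03, "gripper": 0},
  {"dx": 0, "dy": 0, "dz": 0, "ax": 0, "ay": 0, "az": 0, "gripper": 0},
  {"dx": 0, "dy": 0, "dz": 0, "ax": 0, "ay": 0, "az": 0, "gripper": 0},
])

```text
time_s: 36.88
tcp_pos: [531.5, 148.5, 139.8]
orientation: [[-0.306, 0.952, 0.004], [0.952, 0.306, 0.001], [-0.0, 0.004, -1.0]]
force: [2.6, 2.2, 5.6]
finger_gap: 12.7
gripper_force: 63.0
```

>>> play_rows([
  {"dx": 0, "dy": 0, "dz": 0, "ax": 0, "ay": 0, "az": 0, "gripper": 0.36},
  {"dx": 0, "dy": 0, "dz": 0, "ax": 0, "ay": 0, "az": 0, "gripper": 0.36},
  {"dx": 0, "dy": 0, "dz": 0, "ax": 0, "ay": 0, "az": 0, "gripper": 0.36},
  {"dx": 0, "dy": 0, "dz": 15, "ax": 0, "ay": 0, "az": 0, "gripper": 0.36},
  {"dx": 0, "dy": 0, "dz": 35, "ax": 0, "ay": 0, "az": 0, "gripper": 0.36},
  {"dx": 0, "dy": -30, "dz": 30, "ax": 0, "ay": 0, "az": -0.1, "gripper": 0.36},
  {"dx": 0, "dy": -35, "dz": 20, "ax": 0, "ay": 0, "az": -0.1, "gripper": 0},
  {"dx": 0, "dy": -35, "dz": 0, "ax": 0, "ay": 0, "az": -0.1, "gripper": 0},
  {"dx": 0, "dy": 0, "dz": 0, "ax": 0, "ay": 0, "az": 0, "gripper": 0},
  {"dx": 0, "dy": 0, "dz": 0, "ax": 0, "ay": 0, "az": 0, "gripper": 0},
])

```text
time_s: 37.72
tcp_pos: [529.8, 46.9, 237.2]
orientation: [[-0.005, 1.0, -0.001], [1.0, 0.005, 0.0], [0.0, -0.001, -1.0]]
force: [0.6, 0.9, -0.2]
finger_gap: -0.0
gripper_force: 0.0
```

```bash
cat > fin.py <<'E'
from h import *
st=arm.get_state();R=st["orientation"];print(st["tcp_pos"].round(1),"yaw",np.arctan2(R[1][0],R[0][0]).round(3),st["joints"].round(2))
for cam in ("wrist","top"):
    c=arm.camera(cam); phi=None
    try: phi=door(c)[2]; print(cam,"phi",phi)
    except Exception as e: print(e)
    for n,p in [("red",[662,170]),("yellow",[597,160]),("green",[530.5,149])]:
        P,U=jars(c)[n]; m=np.hypot(*(P[:,:2]-p).T)<38; print(cam,n,rib(P[m],65,0))
    dockfit(c)
E
python3 fin.py
```

```text
[529.8  46.9 237.2] yaw 1.576 [-0.02  0.05  1.42  0.    1.67 -0.02]
wrist phi 1.4789436622508834
wrist red (1899, array([659.6, 170.7, 151.8]), array([661.5, 170.6]), array([15.4, 45.8]), 1.929)
wrist yellow (1600, array([595.5, 160. , 152.9]), array([596.3, 159.6]), array([15. , 46.2]), 1.918)
wrist green (1492, array([530.3, 149.3, 153.3]), array([530.3, 149.2]), array([14.2, 45.8]), 1.913)
red 470 [662.3 168.3] rms 0.14
yellow 780 [596.5 158.1] rms 1.17
green 500 [530.7 147. ] rms 0.07
phi 1.41 spacing 133.3
top phi 1.4168987370045643
top red (62, array([661.9, 170.7, 152.1]), array([662.5, 170.1]), array([15.8, 45.9]), 1.946)
top yellow None
top green (8, array([535.1, 131.7, 152.6]), array([534.9, 131.6]), array([7.7, 7. ]), 1.349)
```

All three jars are home and locked, rib tops at 153 and twists about 1.38 rad. I'll close the door from outside now, starting by crossing over it with closed fingers.

>>> play_rows([
  {"dx": -15, "dy": 33.6, "dz": 0, "ax": 0, "ay": 0, "az": 0.025, "gripper": 0},
  {"dx": -15, "dy": 33.6, "dz": 0, "ax": 0, "ay": 0, "az": 0.025, "gripper": 0},
  {"dx": -15, "dy": 33.6, "dz": 0, "ax": 0, "ay": 0, "az": 0.025, "gripper": 0},
  {"dx": -15, "dy": 33.6, "dz": 0, "ax": 0, "ay": 0, "az": 0.025, "gripper": 0},
  {"dx": -14.5, "dy": 33.6, "dz": 0, "ax": 0, "ay": 0, "az": 0.025, "gripper": 0},
  {"dx": -14, "dy": 33.6, "dz": 0, "ax": 0, "ay": 0, "az": 0.025, "gripper": 0},
  {"dx": 0, "dy": 0, "dz": -25, "ax": 0, "ay": 0, "az": 0, "gripper": 0},
  {"dx": 0, "dy": 0, "dz": -35, "ax": 0, "ay": 0, "az": 0, "gripper": 0},
  {"dx": 0, "dy": 0, "dz": -32, "ax": 0, "ay": 0, "az": 0, "gripper": 0},
  {"dx": 0, "dy": 0, "dz": 0, "ax": 0, "ay": 0, "az": 0, "gripper": 0},
  {"dx": 0, "dy": 0, "dz": 0, "ax": 0, "ay": 0, "az": 0, "gripper": 0},
])

```text
time_s: 38.73
tcp_pos: [439.3, 250.4, 143.2]
orientation: [[-0.159, 0.987, -0.006], [0.987, 0.159, -0.002], [-0.001, -0.007, -1.0]]
force: [0.5, 0.0, 0.2]
finger_gap: -0.3
gripper_force: 0.0
```

```bash
python3 - <<'E'
from h import *
st=arm.get_state();R=st["orientation"];print(st["tcp_pos"].round(1),"yaw",np.arctan2(R[1][0],R[0][0]).round(3),st["joints"].round(2)); print(door(arm.camera("top"))[2])
H=np.array([709.4,229.4]); prev=st["tcp_pos"][:2]
for phi in [1.417]+list(np.linspace(1.417,0.06,18)[1:]):
    y=np.array([np.sin(phi),np.cos(phi)]);x=np.array([y[1],-y[0]]);p=H-28*x-262*y
    print(round(phi,3),(p-prev).round(1),p.round(1));prev=p
E
```

```text
[439.3 250.4 143.2] yaw 1.731 [0.41 0.03 1.62 0.   1.49 0.25]
1.4165210841076732
1.417 [  6.9 -33.5] [446.2 216.9]
1.337 [  1.8 -20.9] [448. 196.]
1.257 [  3.5 -20.7] [451.5 175.3]
1.178 [  5.1 -20.4] [456.7 154.9]
1.098 [  6.7 -19.9] [463.4 134.9]
1.018 [  8.3 -19.3] [471.7 115.6]
0.938 [  9.8 -18.6] [481.6  97. ]
0.858 [ 11.3 -17.7] [492.8  79.3]
0.778 [ 12.7 -16.8] [505.5  62.5]
0.699 [ 14.  -15.7] [519.5  46.8]
0.619 [ 15.2 -14.6] [534.6  32.2]
0.539 [ 16.3 -13.3] [550.9  18.9]
0.459 [ 17.3 -12. ] [568.2   6.9]
0.379 [ 18.2 -10.6] [586.4  -3.6]
0.299 [19.  -9.1] [605.4 -12.7]
0.22 [19.6 -7.5] [625.  -20.2]
0.14 [20.2 -5.9] [645.2 -26.1]
0.06 [20.6 -4.3] [665.7 -30.4]
```

>>> play_rows([
  {"dx": 3.5, "dy": -17, "dz": 0, "ax": 0, "ay": 0, "az": 0, "gripper": 0},
  {"dx": 3.4, "dy": -16.5, "dz": 0, "ax": 0, "ay": 0, "az": 0, "gripper": 0},
  {"dx": 1.8, "dy": -20.9, "dz": 0, "ax": 0, "ay": 0, "az": 0.08, "gripper": 0},
  {"dx": 3.5, "dy": -20.7, "dz": 0, "ax": 0, "ay": 0, "az": 0.08, "gripper": 0},
  {"dx": 5.1, "dy": -20.4, "dz": 0, "ax": 0, "ay": 0, "az": 0.08, "gripper": 0},
  {"dx": 6.7, "dy": -19.9, "dz": 0, "ax": 0, "ay": 0, "az": 0.08, "gripper": 0},
  {"dx": 8.3, "dy": -19.3, "dz": 0, "ax": 0, "ay": 0, "az": 0.08, "gripper": 0},
  {"dx": 9.8, "dy": -18.6, "dz": 0, "ax": 0, "ay": 0, "az": 0.08, "gripper": 0},
  {"dx": 11.3, "dy": -17.7, "dz": 0, "ax": 0, "ay": 0, "az": 0.08, "gripper": 0},
])

```text
time_s: 39.53
tcp_pos: [496.7, 79.0, 149.5]
orientation: [[-0.661, 0.75, 0.005], [0.751, 0.661, 0.002], [-0.002, 0.005, -1.0]]
force: [-0.2, 2.4, 0.7]
finger_gap: -0.1
gripper_force: 0.0
```

>>> play_rows([
  {"dx": 12.7, "dy": -16.8, "dz": 0, "ax": 0, "ay": 0, "az": 0.08, "gripper": 0},
  {"dx": 14, "dy": -15.7, "dz": 0, "ax": 0, "ay": 0, "az": 0.08, "gripper": 0},
  {"dx": 15.2, "dy": -14.6, "dz": 0, "ax": 0, "ay": 0, "az": 0.08, "gripper": 0},
  {"dx": 16.3, "dy": -13.3, "dz": 0, "ax": 0, "ay": 0, "az": 0.08, "gripper": 0},
  {"dx": 17.3, "dy": -12, "dz": 0, "ax": 0, "ay": 0, "az": 0.08, "gripper": 0},
  {"dx": 18.2, "dy": -10.6, "dz": 0, "ax": 0, "ay": 0, "az": 0.08, "gripper": 0},
  {"dx": 0, "dy": 0, "dz": 0, "ax": 0, "ay": 0, "az": 0, "gripper": 0},
  {"dx": 0, "dy": 0, "dz": 0, "ax": 0, "ay": 0, "az": 0, "gripper": 0},
])

```text
time_s: 40.2
tcp_pos: [590.3, -4.4, 148.3]
orientation: [[-0.93, 0.367, 0.004], [0.367, 0.93, -0.0], [-0.004, 0.001, -1.0]]
force: [0.2, 0.3, 0.0]
finger_gap: -0.3
gripper_force: 0.0
```

```bash
python3 - <<'E'
from h import *
st=arm.get_state();R=st["orientation"];print(st["tcp_pos"].round(1),"yaw",np.arctan2(R[1][0],R[0][0]).round(3),st["force"].round(1)); c=arm.camera("top");print(door(c)[2]); save(c,"t5")
E
```

```text
[590.3  -4.4 148.3] yaw 2.766 [0.2 0.3 0. ]
0.31494088321328945
```

View pics/t5.png

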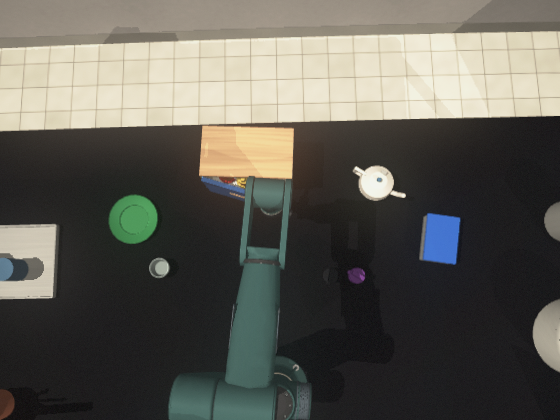

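The top view shows the door nearly shut at (225,188) with the bystanders undisturbed. Now the last slow push.

>>> play_rows([
  {"dx": 9, "dy": -4.5, "dz": 0, "ax": 0, "ay": 0, "az": 0.04, "gripper": 0},
  {"dx": 9, "dy": -4.5, "dz": 0, "ax": 0, "ay": 0, "az": 0.04, "gripper": 0},
  {"dx": 9.6, "dy": -4, "dz": 0, "ax": 0, "ay": 0, "az": 0.04, "gripper": 0},
  {"dx": 9.8, "dy": -3.6, "dz": 0, "ax": 0, "ay": 0, "az": 0.04, "gripper": 0},
  {"dx": 9.8, "dy": -3.2, "dz": 0, "ax": 0, "ay": 0, "az": 0.04, "gripper": 0},
  {"dx": 9.8, "dy": -2.8, "dz": 0, "ax": 0, "ay": 0, "az": 0.04, "gripper": 0},
  {"dx": 0, "dy": 0, "dz": 0, "ax": 0, "ay": 0, "az": 0, "gripper": 0},
  {"dx": 0, "dy": 0, "dz": 0, "ax": 0, "ay": 0, "az": 0, "gripper": 0},
])

```text
time_s: 40.92
tcp_pos: [645.5, -25.8, 146.7]
orientation: [[-0.991, 0.134, 0.001], [0.134, 0.991, 0.0], [-0.001, 0.0, -1.0]]
force: [-0.8, -0.4, 0.4]
finger_gap: 0.1
gripper_force: 0.0
```

>>> play_rows([
  {"dx": 5, "dy": -1.4, "dz": 0, "ax": 0, "ay": 0, "az": 0.02, "gripper": 0},
  {"dx": 5, "dy": -1.2, "dz": 0, "ax": 0, "ay": 0, "az": 0.02, "gripper": 0},
  {"dx": 4, "dy": -1, "dz": 0, "ax": 0, "ay": 0, "az": 0.02, "gripper": 0},
  {"dx": 0, "dy": 0, "dz": 0, "ax": 0, "ay": 0, "az": 0, "gripper": 0},
  {"dx": 0, "dy": 0, "dz": 0, "ax": 0, "ay": 0, "az": 0, "gripper": 0},
])

```text
time_s: 41.33
tcp_pos: [660.1, -30.2, 145.7]
orientation: [[-0.997, 0.073, 0.001], [0.073, 0.997, -0.0], [-0.001, -0.0, -1.0]]
force: [-0.7, 0.5, -0.9]
finger_gap: 0.1
gripper_force: 0.0
```

>>> play_rows([
  {"dx": 3, "dy": 0, "dz": 0, "ax": 0, "ay": 0, "az": 0.01, "gripper": 0},
  {"dx": 3, "dy": 0, "dz": 0, "ax": 0, "ay": 0, "az": 0, "gripper": 0},
  {"dx": 0, "dy": 0, "dz": 0, "ax": 0, "ay": 0, "az": 0, "gripper": 0},
  {"dx": 0, "dy": 0, "dz": 0, "ax": 0, "ay": 0, "az": 0, "gripper": 0},
])

```text
time_s: 41.67
tcp_pos: [664.5, -30.3, 145.5]
orientation: [[-0.998, 0.063, -0.004], [0.063, 0.998, -0.0], [0.004, -0.0, -1.0]]
force: [-5.3, -0.6, 0.7]
finger_gap: 0.2
gripper_force: 0.0
```

```bash
python3 - <<'E'
from h import *
st=arm.get_state();print(st["tcp_pos"].round(1),st["force"].round(1)); c=arm.camera("top");print(door(c,xmax=720)); 
c=arm.camera("side"); print(door(c,20,165,720)); save(c,"s2")
E
```

```text
[664.5 -30.3 145.5] [-5.3 -0.6  0.7]
(196, array([696.06433058, 141.28702591]), np.float64(0.0601613669564803), np.float64(0.0001613669564803008), array([ 3.96421869, 52.03182809]), np.float64(-124.33080217152781), np.float64(87.31435473218619))
(2439, array([685.95848485, 107.03782984]), np.float64(0.06295029543845172), np.float64(0.002950295438451725), array([ 1.85426775, 83.44460067]), np.float64(-162.1368311460341), np.float64(124.54365563601155))
```

>>> play_rows([
  {"dx": 2, "dy": 0, "dz": 0, "ax": 0, "ay": 0, "az": 0, "gripper": 0},
  {"dx": 0, "dy": 0, "dz": 0, "ax": 0, "ay": 0, "az": 0, "gripper": 0},
  {"dx": 0, "dy": 0, "dz": 0, "ax": 0, "ay": 0, "az": 0, "gripper": 0},
  {"dx": -10, "dy": 0, "dz": 0, "ax": 0, "ay": 0, "az": 0, "gripper": 0},
  {"dx": -30, "dy": 0, "dz": 0, "ax": 0, "ay": 0, "az": 0, "gripper": 0},
  {"dx": -40, "dy": 0, "dz": 0, "ax": 0, "ay": 0, "az": 0, "gripper": 0},
  {"dx": -40, "dy": 0, "dz": 35, "ax": 0, "ay": 0, "az": 0, "gripper": 0},
  {"dx": -20, "dy": 0, "dz": 35, "ax": 0, "ay": 0, "az": 0, "gripper": 0},
  {"dx": -20, "dy": 0, "dz": 35, "ax": 0, "ay": 0, "az": 0, "gripper": 0},
  {"dx": -20, "dy": 0, "dz": 35, "ax": 0, "ay": 0, "az": 0, "gripper": 0},
  {"dx": 0, "dy": 0, "dz": 0, "ax": 0, "ay": 0, "az": 0, "gripper": 0},
  {"dx": 0, "dy": 0, "dz": 0, "ax": 0, "ay": 0, "az": 0, "gripper": 0},
])

```text
time_s: 42.77
tcp_pos: [497.4, -30.3, 282.5]
orientation: [[-0.998, 0.063, 0.009], [0.063, 0.998, -0.001], [-0.009, -0.001, -1.0]]
force: [0.7, -0.5, -0.9]
finger_gap: 0.2
gripper_force: 0.0
```

```bash
python3 - <<'E'
from h import *
st=arm.get_state();print(st["tcp_pos"].round(1),st["force"].round(1)); c=arm.camera("top");print(door(c,xmax=720)[2:4])
c=arm.camera("side"); print(door(c,20,165,720)[2:4]); save(c,"s3")
E
```

```text
[497.4 -30.3 282.5] [ 0.7 -0.5 -0.9]
(np.float64(0.060792961952166394), np.float64(0.0007929619521663961))
(np.float64(0.06333174020147889), np.float64(0.003331740201478889))
```

View pics/s3.png

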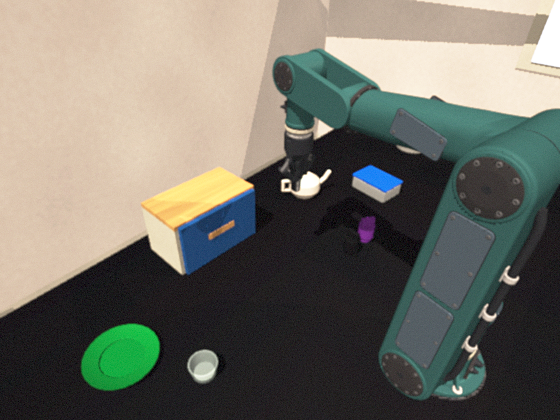

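The side view shows the door shut flush at (218,225). The teapot, lunch box, plate, ramekin and decoys are in place, and the arm is clear. Handing in.

```bash
python3 -c "
from bench import arm
print(arm.close_job())"
```

```text
the job is handed in; nothing more can be done
None
```

The job is handed in: the red, yellow and green jars are locked in their own docks at about 1.38 rad, the door measures shut, and the bystanders look unmoved. I could not see the catch pad once the door was shut, and the hand-in returned no verdict.

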